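# Clip the red pane onto the inspection lamp and switch its isolator on

## Robot

A 7-joint arm with a two-finger parallel gripper is mounted at the origin on the work surface. World frame = base frame: x ahead of the robot, y to its left, z up, the work surface at z = 0. Lengths are in mm, angles in rad, forces in N, time in s.
With the tool pointing down it reaches from about 400 to 875 mm from the base axis. Payload 4.4 kg.
Tool frame: the origin (TCP) lies on the centre line of the jaws, within the pads' length; the fingertips stand 25 mm ahead of it and the grasp point (between the pads) lies 6 mm ahead of it; z points along the fingers, x is the direction in which the jaws open and shut, and the axes are right-handed (so a half turn about z gives the same grasp; the last joint's range is limited). The gripper opens to 85 mm and grips with 20 to 120 N. Pads are 22 mm wide; open, the fingers measure 114 mm over their backs; the gripper's body (76 mm by 85 mm) begins 54 mm behind the grasp point. The pads swing forward as they close: fully open they stand 13 mm farther back than shut.
Start: joints at [-1.269, 0.628, 0.038, 1.517, -0.027, 0.996, -0.02], TCP at [233.694, 606.551, 256.313] pointing down, gripper open.
Joint ranges: [-3.06, 3.06], [-0.37, 2.12], [-1.25, 1.32], [0.18, 2.47], [-1.1, 4.24], [0.23, 1.98], [-2.94, 2.94]. Speed limits (rad/s): [2.57, 2.57, 3.14, 3.14, 3.14, 3.14, 3.14].

## Interface

Orientations are given as [roll, pitch, yaw] about the fixed x, y, z axes, in that order (R = Rz(yaw) Ry(pitch) Rx(roll)).
In Python, from cell import ctrl, cams gives the robot as it stands. The module is installed in compiled form; this text tells all that it offers.
- The arm moves only by the tool step_arm, never from a script. Its arguments are lists of equal length, an entry for each row: "linear": the shift along the tool's x, y, z in mm, a list of three; "yaw": the turn about the tool's z in rad; "gripper": the opening, from -1 (shut) to 1 (fully open). A call has 1 to 8 rows; each row is the pose to reach, as a shift and turn from the pose commanded when the call began, along the tool's axes at that moment; what a row does not reach only later rows make up. A row lasts 1/12 s, in which the tool goes at most 41.7 mm and 7.16 degrees, less where a joint would pass 70% of its speed; a pose out of reach is approached as far as the arm can. A call with a gripper value outside its range is refused whole. The fingers move at their own pace and stop on an object; the grip force is fixed at half the most. Time passes only in rows, so rows that repeat a pose let the fingers close. It gives the time, the measured TCP pose, the force and the opening at its end, in the units of the state.
- ctrl.read_state(): the state, without advancing time (a new reading comes with each control period).
- cams.get_image(name): name is "scene" or "top" or "wrist"; returns a dict with "frame" (420x560x3 uint8, red, green, blue), "depth" (420x560 float32, mm along the optical axis (not along the pixel's ray), 0 where there is no reading), "intrinsics" (3x3 intrinsics, pixels), "k1" (the pictures are not rectified: a ray, as slopes to the right and down, at radius r is drawn at 1 + k1 r^2 times it, then the intrinsics apply), "cam_to_world" (4x4, takes a point from camera to world coordinates). Camera axes: x right, y down, z forward; pixel columns grow to the right and rows downward; lengths in mm; the calibration is good to about 2 mm. A picture is of the moment at which its call begins.
- ctrl.finish_job(): hands the job in, once; it reports no verdict.
Trained networks look in the newest picture that a camera, given by its name, has taken for a name from the list of things; names that differ only in an ending like _2 or _b are one class to them, and where a whole thing is asked for, a point or a joint stands for the part that bears it (a point fixed in the world has none). Each returns a list of dicts, best first, with "conf" (0 to 1); they miss things now and then, are a little off and sometimes report something else, mostly with a low value. They report only what shows in the picture. A call takes as long as a camera call. They do not tell look-alikes from the thing itself.
- cams.regions_of(camera, name): "pixels" (420x560 bool, what is visible of it) and "pixel" ([column, row] in pixels, amid what is visible of it).
The state is a dict: "clock": time; "qpos": joint angles; "qd": joint speeds; "tau": joint torques, N m; "eef_pos": TCP position; "tool_rot": TCP orientation; "force": force on the tool from outside, world axes, zero at the start; "torque": the same for the moment, N m; "width": finger opening in mm.
Only numpy, scipy, OpenCV 4.12 (cv2) and the standard library are available. Lean on these libraries where they do the work, as an engineer would, in place of code of your own. Each camera call takes 0.05 s, during which the arm holds its last target.

## Task

Fit the red glass pane to the inspection lamp: lift the spring clip open, slide the pane in beneath it along the stage, square, until it meets the stop and covers the round window, then lower the clip onto it under control so that it does not snap down on the glass. Only when the pane is clipped, turn the red isolator handle from OFF fully home to ON. Set the glass down gently, and leave the green pane and the other loose things on the bench where they are.

Things in the scene. Friction and masses are not known exactly. Their poses are not given: they have to be found in the camera images.
- tester: inspection lamp, fixed: grey lamp house 150 x 110 mm (local x, y), top 45 mm high, bearing a raised aluminium stage 46 mm wide (y) and 115 mm long (x from -60 to +55 mm), its flat top 65 mm above the bench. Origin: centre of the underside; +x points from the stage's open front to the stop and clip hinge at its back, z up
- pane_seat (a point): point on the stage top where the centre of the pane's underside lies when the pane is home: local x = -10 mm, y = 0, 65 mm above the bench; axes as tester. The dark steel back stop, as wide as the stage, has its front face 60 mm behind this point (towards +x) and stands 8 mm above the stage top
- window (a point): centre of the round opal window, 40 mm in diameter, flush in the stage top, on the centre line at local x = -30 mm
- clip (a joint): spring clip on the lamp, rad: 0 = down on the bare stage (start), 0.95 = fully open, at its end stop. Over-centre spring: below about 0.5 it pulls down (0.18 N m at 0), above that it pulls up and stays open; let go part way down it snaps shut. With the 6 mm pane under its foot it rests at about 0.19. The foot, a rod 28 mm wide, bears 34 mm in front of the hinge, on the pane's rear end
- clip_hinge (a point): clip's hinge axis (runs along the lamp's y), at local x = +64 mm, 74 mm above the bench; axes as tester, does not move with the clip
- clip_grip (a point): middle of the black grip roll at the clip's upswept tip: a rod along the lamp's y, 36 mm long, 14 mm in diameter; pinch it by its flat ends so that it can turn in the fingers. At clip 0 it lies 60 mm in front of and 22 mm above the hinge; it swings with the clip. Open, it is 17 mm in front of and 62 mm above the hinge and still overhangs the pane's place, so the pane goes in from the front
- red_pane: loose red glass pane with brass-bound ends, 120 x 60 x 6 mm, about 110 g (origin: centre of underside, x along the 120 mm, z up); starts flat on a cork-topped wooden rest 100 x 44 x 24 mm that runs along the pane, so that its long edges overhang by 8 mm
- green_pane: the same in green glass on a rest of its own; to be left alone
- isolator: lamp isolator, fixed: grey enclosure 134 x 134 mm, cover top 76 mm above the bench, with a yellow plate (top 80 mm); the handle turns on a vertical axis at its centre. Origin: centre of the underside, z up. The ring mark (local -y side of the plate) is OFF, the bar mark (local +x side) is ON
- handle (a joint): isolator handle, rad: 0 = OFF (start; grip points to the isolator's local -y), 1.571 = ON (grip points to local +x); turning to ON is counter-clockwise from above. Quick-make spring: it holds itself at either end stop with about 0.65 N m (8 N at the grip), weakest half way, and beyond half way it goes on to the other end
- handle_grip (a point): centre of the red handle's grip bar, 78 mm from the turning axis, 106 mm above the bench; the bar is 24 mm wide, 48 mm long (radially, 54 to 102 mm from the axis) and 28 mm high (92 to 120 mm above the bench). It may be pinched across its width or pushed on its side
- handle_axis (a point): point on the handle's turning axis at the height of the grip's centre (106 mm above the bench); axes as isolator
- chimney: loose red tin lamp chimney, 190 mm high, up to 92 mm in diameter, upright; origin: centre of underside
- collar: loose brass chimney collar, 84 mm in diameter, 34 mm high; origin: centre of underside
- spatula: loose bone spatula, 190 mm long along x, 9 mm high; origin: on its underside near the middle
- jar: loose squat blue glass jar with cork stopper, 90 mm in diameter, 94 mm high; origin: centre of underside
There are look-alikes about, which are no part of the job. Leave any purple look-alike of the tester alone. Of the things that look like the red_pane, the smaller one is meant.

How it is judged (in metres and radians):
On the way, in this order (a step that is already met when the one before it is completed fails the run):
1. the spring clip is lifted open (beyond 0.8 rad) with the isolator OFF (value of joint clip above 0.8 rad and value of joint handle below 0.15 rad), for 0.2 s.
2. the red pane lies flat on the stage against the stop with the clip down on it, the isolator still OFF (x of red_pane in the frame of pane_seat between -0.006 and 0.004 m and y of red_pane in the frame of pane_seat between -0.009 and 0.009 m and z of red_pane in the frame of pane_seat below 0.003 m and angle between the x axis of red_pane and the x axis of tester, either way round below 0.12 rad and value of joint clip between 0.1 and 0.27 rad and value of joint handle below 0.15 rad), for 0.2 s.
At the end, for the whole second after the job is handed in: The red pane lies flat on the stage, within 6 mm of the back stop, within 9 mm of the centre line and within 0.12 rad of square, at rest; the clip is down on it (clip joint 0.1 to 0.27 rad); the isolator handle is home at ON (above 1.48 rad) (x of red_pane in the frame of pane_seat between -0.006 and 0.004 m and y of red_pane in the frame of pane_seat between -0.009 and 0.009 m and z of red_pane in the frame of pane_seat between -0.003 and 0.003 m and angle between the x axis of red_pane and the x axis of tester, either way round below 0.12 rad and value of joint clip between 0.1 and 0.27 rad and value of joint handle above 1.48 rad and linear speed of red_pane below 0.01 m/s); the robot touches nothing.
It fails at once if the clip is let snap down: closing faster than 3 rad/s while still above 0.3 rad (velocity of joint clip below -3 rad/s and value of joint clip above 0.3 rad).
It fails at once if the lamp is switched on while the clip is open or the red pane is not on the stage (value of joint handle above 0.8 rad and (value of joint clip above 0.4 rad or distance between red_pane and pane_seat above 0.02 m)).
It fails at once if the red pane is dropped onto the lamp (over 0.6 m/s within 50 mm of its seat) or knocked hard on it (over 40 N) (contact force between red_pane and tester above 40 N or (distance between red_pane and pane_seat below 0.05 m and linear speed of red_pane above 0.6 m/s)).
It fails at once if the green pane, chimney, collar, spatula or jar is moved by more than 30 mm (distance of any of green_pane, chimney, collar, spatula, jar from where it was at the start of the episode above 0.03 m).
It also fails if it takes over 72 s, if anything falls off the work surface, if the arm or the gripper's body presses on something with over 40 N, if the wrist force passes 120 N, or if a joint passes its speed limit or range.

## Working session

There is one attempt and no reset: what is moved stays moved. The work goes in short steps, Python scripts to look and compute and a tool call to move; the robot and the scene stay as the last step left them, time stands still between calls to the robot, and variables do not carry over. Pictures are saved under pics/ and viewed, and the job is handed in when it is done.

Besides the shell and the picture viewer there is one more tool, called after "Emit:" by a JSON object that holds its "name" and its "arguments". step_arm: Moves the arm, as the interface text tells. Its arguments: {"type":"object","properties":{"linear":{"type":"array"},"yaw":{"type":"array"},"gripper":{"type":"array"}},"required":["linear","yaw","gripper"]}

```bash
ls; mkdir -p pics
cat > h.py <<'E'
import numpy as np, cv2
from cell import ctrl, cams
def save(name, img): cv2.imwrite('pics/'+name+'.png', img[:,:,::-1])
def ray(im,u,v):
    K=im['intrinsics'];k=im['k1']
    xd=(u-K[0,2])/K[0,0]; yd=(v-K[1,2])/K[1,1]
    x,y=xd,yd
    for _ in range(20):
        s=1+k*(x*x+y*y); x,y=xd/s,yd/s
    return x,y
def p3d(im,u,v,z=None):
    """deproject with depth, arrays ok"""
    u=np.asarray(u,float);v=np.asarray(v,float)
    x,y=ray(im,u,v)
    d=im['depth'][np.round(v).astype(int),np.round(u).astype(int)] if z is None else z
    P=np.stack([x*d,y*d,d*np.ones_like(x)],-1)
    T=im['cam_to_world']
    return P@T[:3,:3].T+T[:3,3]
def onplane(im,u,v,z):
    x,y=ray(im,np.asarray(u,float),np.asarray(v,float))
    T=im['cam_to_world']
    D=np.stack([x,y,np.ones_like(x)],-1)@T[:3,:3].T
    o=T[:3,3]
    t=(z-o[2])/D[...,2]
    return o+D*t[...,None]
def cloud(im):
    v,u=np.mgrid[0:420,0:560]
    return p3d(im,u,v)
def proj(im,P):
    T=np.linalg.inv(im['cam_to_world']); p=np.asarray(P,float)@T[:3,:3].T+T[:3,3]
    x=p[...,0]/p[...,2];y=p[...,1]/p[...,2];s=1+im['k1']*(x*x+y*y)
    K=im['intrinsics']
    return np.stack([K[0,0]*x*s+K[0,2],K[1,1]*y*s+K[1,2]],-1)
E
python3 - <<'E'
from h import *
s=ctrl.read_state();print({k:np.round(v,3) for k,v in s.items()})
for n in ['scene','top','wrist']:
    im=cams.get_image(n); save(n+'0',im['frame']); print(n,im['intrinsics'].round(1).tolist(),im['k1'],im['cam_to_world'].round(3).tolist())
E
```

```text
pics
{'clock': np.float64(0.0), 'qpos': array([-1.269,  0.629,  0.038,  1.518, -0.027,  0.996, -0.02 ]), 'qd': array([ 0.001,  0.002, -0.002,  0.   ,  0.001,  0.001, -0.001]), 'tau': array([-0.0000e+00, -5.6340e+01,  1.2260e+00, -1.9345e+01,  1.1000e-02,
        1.0000e-02,  0.0000e+00]), 'eef_pos': array([233.472, 605.975, 255.385]), 'tool_rot': array([3.142e+00, 2.000e-03, 1.203e+00]), 'force': array([ 0.744, -0.098, -0.616]), 'torque': array([ 0.011, -0.003, -0.001]), 'width': np.float64(85.415)}
scene [[455.6, 0.0, 283.2], [0.0, 455.6, 208.6], [0.0, 0.0, 1.0]] -0.13644704962008708 [[-0.23, 0.639, -0.734, 1428.696], [0.973, 0.162, -0.164, 312.771], [0.014, -0.752, -0.659, 899.185], [0.0, 0.0, 0.0, 1.0]]
top [[439.3, 0.0, 281.1], [0.0, 439.3, 202.2], [0.0, 0.0, 1.0]] -0.009239707814157663 [[0.015, -0.992, 0.128, 365.912], [-1.0, -0.013, 0.015, 88.344], [-0.013, -0.128, -0.992, 1246.621], [0.0, 0.0, 0.0, 1.0]]
wrist [[312.6, 0.0, 274.5], [0.0, 312.6, 202.5], [0.0, 0.0, 1.0]] -0.04637625197493177 [[0.359, 0.892, 0.276, 163.724], [0.933, -0.342, -0.108, 633.578], [-0.002, 0.296, -0.955, 373.269], [0.0, 0.0, 0.0, 1.0]]
```

View pics/top0.png

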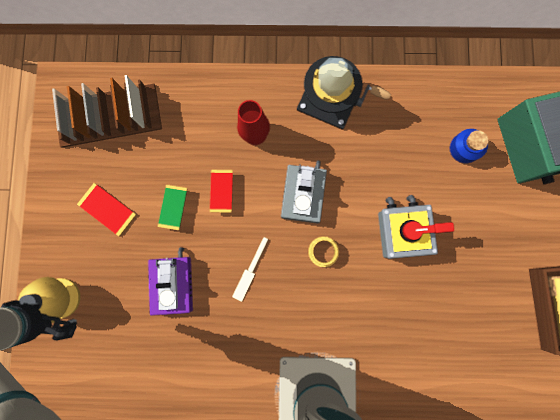

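View pics/scene0.png

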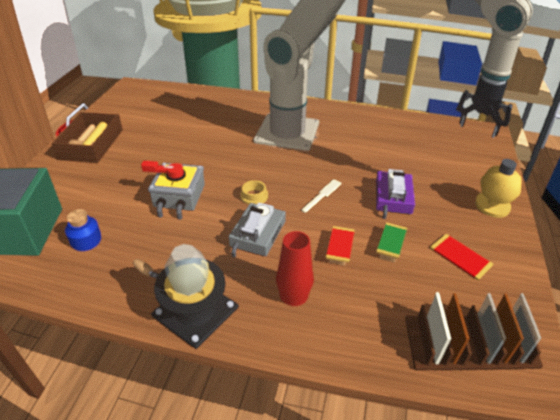

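View pics/wrist0.png

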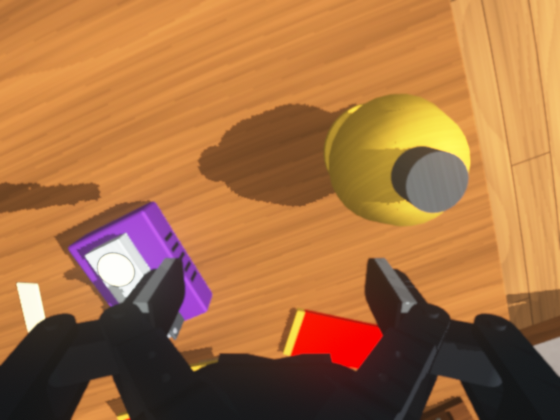

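The red candidates in the top view are pixel (107,209), the larger one, and (221,191), the smaller one next to the chimney. I'll measure both, along with the tester, the isolator and everything else.

Run:
```python
from h import *
im=cams.get_image('top'); f=im['frame']
C=cloud(im)
hsv=cv2.cvtColor(f,cv2.COLOR_RGB2HSV)
for name in ['red_pane','green_pane','tester','isolator','handle','clip','chimney','collar','spatula','jar','window','clip_grip','handle_grip']:
    try: R=cams.regions_of('top',name)
    except Exception as e: print(name,e); continue
    for r in R:
        m=r['pixels']; v,u=np.nonzero(m)
        P=C[m]; d=im['depth'][m]>0; P=P[d]
        rect=cv2.minAreaRect(P[:,:2].astype(np.float32)) if len(P)>3 else None
        print(name,round(r['conf'],2),np.round(r['pixel']),m.sum(),'z',np.percentile(P[:,2],[5,50,95]).round(1),'rect',np.round(rect[0],1),np.round(rect[1],1),round(rect[2],1))
big=cv2.resize(f[130:290,180:470],None,fx=2.75,fy=2.75,interpolation=cv2.INTER_CUBIC); save('crop1',big)
```

```text
red_pane 0.9 [105. 209.] 1448 z [ 3.4  7.3 11.4] rect [499.4 606.6] [158.4  77.7] 54.5
red_pane 0.67 [220. 190.] 1001 z [ 0.3 28.8 32.5] rect [558.1 279.7] [129.2  69.6] 0.3
green_pane 0.94 [173. 204.] 887 z [25.3 29.3 33.2] rect [509.1 410.7] [ 60.6 123.2] 80.3
green_pane 0.56 [309. 178.] 274 z [ 72.3  78.  102.6] rect [581.1  39.9] [32.5 71.6] 84.0
tester 0.88 [304. 194.] 2224 z [35.9 45.6 80.5] rect [564.2  42.2] [115.8 184.7] 82.7
tester 0.58 [171. 284.] 2536 z [19.9 45.9 83.2] rect [299.5 415.5] [180.2 127. ] 4.5
isolator 0.78 [408. 229.] 2902 z [ 33.9  77.1 112.3] rect [ 463.8 -251.2] [169.  163.9] 6.0
isolator 0.38 [303. 192.] 2301 z [16.9 45.4 80.2] rect [558.3  40.9] [118.6 174.4] 83.4
isolator 0.25 [248. 278.] 507 z [ 0.7  5.4 10.4] rect [339.3 187.8] [ 29.8 187.5] 66.5
handle 0.71 [420. 229.] 556 z [103.4 109.5 120.2] rect [ 443.4 -276. ] [121.9  44.2] 88.8
handle 0.4 [220. 192.] 907 z [25.1 29.1 32.5] rect [553.8 275.8] [120.5  60.7] 0.1
clip 0.82 [306. 179.] 289 z [ 70.8  77.6 102.6] rect [589.8  39.6] [34.4 88.7] 83.6
clip 0.68 [164. 275.] 378 z [ 62.9  78.3 103. ] rect
[... 376 characters left out ...]
8
spatula 0.98 [248. 276.] 487 z [ 0.7  5.4 10.5] rect [338.8 187.4] [ 29.5 183.3] 65.6
jar 0.92 [466. 147.] 1034 z [17.4 60.3 94.3] rect [ 688.5 -416.3] [88.2 82.2] 32.5
window 0.89 [171. 283.] 2522 z [22.3 45.9 83.2] rect [301.2 413.9] [184.7 123.6] 4.5
window 0.24 [171. 206.] 941 z [25.  29.3 33.2] rect [508.8 415.3] [ 70.8 124.9] 81.4
clip_grip 0.92 [164. 276.] 301 z [ 73.   79.4 103.1] rect [321.5 410.3] [69.1 41.8] 0.9
clip_grip 0.58 [308. 177.] 294 z [ 64.6  77.3 102.4] rect [580.9  39. ] [33.1 71.4] 81.9
clip_grip 0.16 [305. 192.] 2178 z [39.1 45.7 81.1] rect [561.1  40.3] [113.  176.5] 82.8
handle_grip 0.94 [422. 228.] 634 z [ 83.8 108.8 119.9] rect [ 448.1 -301.1] [ 50.6 172.7] 2.4
```

View pics/crop1.png

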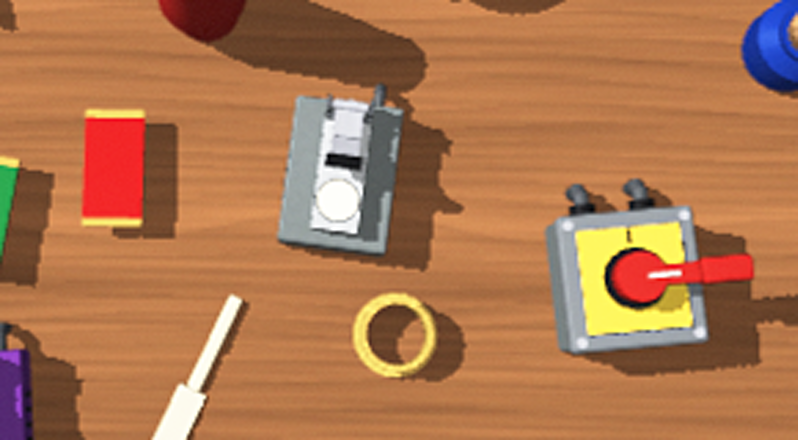

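The smaller pane, at top pixel (221,191), measures about 120 x 60 and sits on a rest with its top at 29 mm, so it is the one meant. The grey tester at (304,194) is the right lamp, not the purple one. I'll move the wrist camera between the two for a precise look.

```bash
cat >> h.py <<'E'
def rel(target,yaw=None):
    """print tool-frame shift & yaw to target (commanded ~ measured)"""
    s=ctrl.read_state(); p=s['eef_pos']; r=s['tool_rot']
    from scipy.spatial.transform import Rotation as Ro
    R=Ro.from_euler('xyz',r).as_matrix()
    d=R.T@(np.asarray(target,float)-p)
    y=None
    if yaw is not None:
        y=-(yaw-r[2]); y=(y+np.pi/2)%np.pi-np.pi/2
    print('at',p.round(1),r.round(3),'w',round(float(s['width']),1),'t',round(float(s['clock']),2),'-> lin',d.round(1),'yaw',None if y is None else round(y,3))
E
python3 -c "
from h import *
rel([480,160,310],1.45)"
```

```text
at [233.7 606.6 256.3] [-3.142 -0.     1.203] w 85.3 t 0.85 -> lin [-328.1  390.4  -53.7] yaw -0.247
```

Emit:
{"name": "step_arm", "arguments": {"linear": [[0, 0, -30], [-80, 95, -54], [-120, 140, -54], [-160, 190, -54], [-200, 240, -54], [-240, 285, -54], [-280, 335, -54], [-327, 391, -54]], "yaw": [0, -0.1, -0.2, -0.25, -0.25, -0.25, -0.25, -0.25], "gripper": [1, 1, 1, 1, 1, 1, 1, 1]}}

```text
clock: 1.52
eef_pos: [374.9, 350.5, 307.1]
tool_rot: [3.141, -0.001, 1.453]
force: [0.6, 0.2, 0.3]
width: 85.5
```

```bash
python3 -c "
from h import *
rel([470,150,310],1.45)"
```

```text
at [374.9 350.5 307.1] [ 3.141e+00 -1.000e-03  1.453e+00] w 85.5 t 1.52 -> lin [-188.  118.   -3.] yaw 0.003
```

Emit:
{"name": "step_arm", "arguments": {"linear": [[-188, 118, -3], [-188, 118, -3], [-188, 118, -3], [-188, 118, -3], [-188, 118, -3], [-188, 118, -3], [-188, 118, -3], [-188, 118, -3]], "yaw": [0, 0, 0, 0, 0, 0, 0, 0], "gripper": [1, 1, 1, 1, 1, 1, 1, 1]}}

```text
clock: 2.18
eef_pos: [469.5, 151.3, 309.8]
tool_rot: [3.142, -0.001, 1.451]
force: [0.6, 0.5, 0.4]
width: 85.5
```

Run:
```python
from h import *
rel([470,150,310],1.45)
im=cams.get_image('wrist'); save('w1',im['frame'])
```

```text
at [469.5 151.3 309.8] [ 3.142e+00 -1.000e-03  1.451e+00] w 85.5 t 2.18 -> lin [-1.3  0.6 -0.3] yaw 0.001
```

View pics/w1.png

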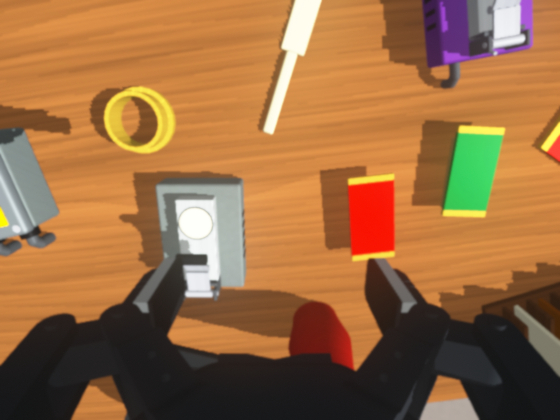

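The wrist view shows the small red pane at (372,217) and the grey tester at (200,235), with the window at (196,223). Now I'll extract the edges.

Run:
```python
from h import *
im=cams.get_image('wrist'); f=im['frame']; hsv=cv2.cvtColor(f,cv2.COLOR_RGB2HSV)
C=cloud(im)
# pane red+brass
sub=np.zeros(f.shape[:2],bool); sub[165:270,335:410]=True
red=((hsv[...,0]<8)|(hsv[...,0]>172))&(hsv[...,1]>200)&(hsv[...,2]>150)
brass=(hsv[...,0]>18)&(hsv[...,0]<32)&(hsv[...,1]>150)&(hsv[...,2]>180)
m=((red|brass)&sub).astype(np.uint8)
n,l,st,ce=cv2.connectedComponentsWithStats(m); k=1+np.argmax(st[1:,4]); m=l==k
v,u=np.nonzero(m); print('z',np.median(C[m][:,2]),np.percentile(C[m][:,2],[10,90]))
P=onplane(im,u,v,30.)[:,:2]; r=cv2.minAreaRect(P.astype(np.float32)); print('pane',r)
v,u=np.nonzero(red&sub); P=onplane(im,u,v,30.)[:,:2];print('redpart',cv2.minAreaRect(P.astype(np.float32)),P.mean(0))
# window : bright white
sub=np.zeros(f.shape[:2],bool); sub[195:255,165:230]=True
print('win px',hsv[223,196],'stage',hsv[245,200],'house',hsv[245,235])
m=((hsv[...,2]>245)&(hsv[...,1]<30)&sub).astype(np.uint8)
n,l,st,ce=cv2.connectedComponentsWithStats(m); k=1+np.argmax(st[1:,4]); m=l==k
v,u=np.nonzero(m); P=onplane(im,u,v,65.)[:,:2]; print('win',m.sum(),cv2.minEnclosingCircle(P.astype(np.float32)),P.mean(0),'z',np.median(C[m][:,2]))
big=cv2.resize(f[165:310,140:270],None,fx=4,fy=4,interpolation=cv2.INTER_CUBIC); save('crop2',big)
```

```text
z 30.13588334220543 [29.04734948 31.2031868 ]
pane ((556.0698852539062, 273.96484375), (101.21260833740234, 62.21426773071289), 0.21272286772727966)
redpart ((556.0698852539062, 273.96484375), (101.21260833740234, 62.21426773071289), 0.21272286772727966) [554.54392727 273.9229426 ]
win px [ 30   4 254] stage [ 80   3 244] house [ 73  13 183]
win 737 ((521.7802124023438, 45.91008758544922), 19.81252098083496) [521.50811612  46.06338967] z 65.8506900215657
```

View pics/crop2.png

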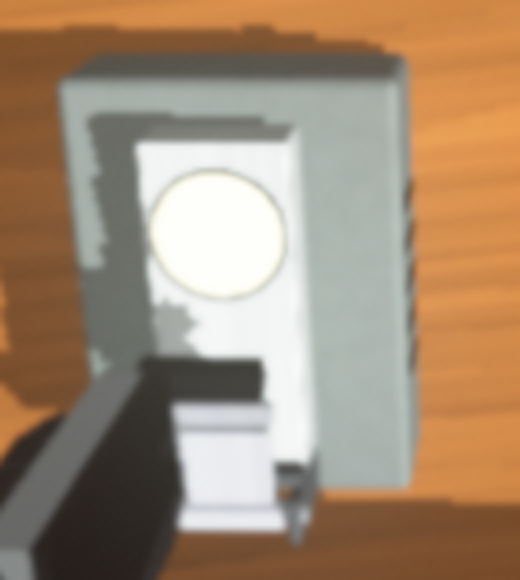

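Run:
```python
from h import *
im=cams.get_image('wrist')
def c(x,y,z): return onplane(im,140+(x+.5)/4-.5,165+(y+.5)/4-.5,z)
fl=c(137,142,65);fr=c(290,140,65);rr=c(303,462,65)
hl=c(63,82,45);hr=c(402,77,45);hb=c(411,487,45)
print('stage',fl,fr,rr); print('house',hl,hr,hb)
a=lambda p,q: np.arctan2(*(q-p)[1::-1][[0,1]]) 
ang=lambda p,q: np.degrees(np.arctan2(q[1]-p[1],q[0]-p[0]))
print('front edges (yaw+90)',ang(fl,fr)-90,ang(hl,hr)-90,'side',ang(fr,rr),ang(hr,hb))
print('lens',np.linalg.norm(fl-fr),np.linalg.norm(fr-rr),np.linalg.norm(hl-hr),np.linalg.norm(hr-hb))
im=cams.get_image('top');  f=im['frame']
C=cloud(im)
m=np.zeros(f.shape[:2],bool); m[155:230,275:335]=True
m&=(C[...,2]>40)&(C[...,2]<50)
v,u=np.nonzero(m); P=onplane(im,u,v,45.)[:,:2]; r=cv2.minAreaRect(P.astype(np.float32)); print('house top cam',r)
hsv=cv2.cvtColor(f,cv2.COLOR_RGB2HSV)
red=((hsv[...,0]<8)|(hsv[...,0]>172))&(hsv[...,1]>180)&(hsv[...,2]>150)
m=red.copy(); m[:, :205]=0; m[:,240:]=0; m[:165]=0; m[220:]=0
v,u=np.nonzero(m); P=onplane(im,u,v,30.)[:,:2];print('pane top cam',cv2.minAreaRect(P.astype(np.float32)),P.mean(0))
big=cv2.resize(f[150:235,275:340],None,fx=7,fy=7,interpolation=cv2.INTER_CUBIC); save('crop3',big)
```

```text
stage [488.81626612  28.2120301   65.        ] [493.58182157  74.77139749  65.        ] [603.59572944  59.53996385  65.        ]
house [471.7840678    1.43337363  45.        ] [482.71226161 108.63216911  45.        ] [629.2454187   89.87446442  45.        ]
front edges (yaw+90) -5.844122521346705 -5.8208095486974685 side -7.8824947807625625 -7.294758203387784
lens 46.80261969222862 111.06329950192094 107.75438353816212 147.72886519032187
house top cam ((547.459228515625, 43.780967712402344), (109.03191375732422, 149.0955352783203), 83.3034896850586)
pane top cam ((505.7940673828125, 304.8916931152344), (2.8150148391723633, 0.0), -177.94357299804688) [505.79404332 304.89169437]
```

View pics/crop3.png

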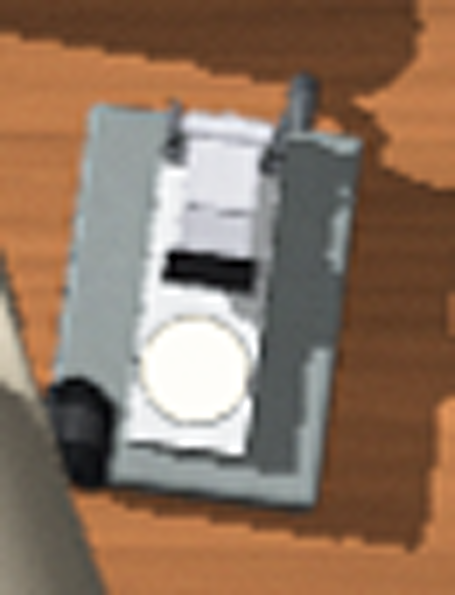

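```bash
python3 -c "
from h import *
rel([550,42.5,190],1.454)"
```

```text
at [468.6 153.6 309.6] [-3.141e+00 -1.000e-03  1.456e+00] w 85.4 t 2.38 -> lin [-101.1   93.6  119.5] yaw 0.002
```

Emit:
{"name": "step_arm", "arguments": {"linear": [[-25, 23, 15], [-50, 47, 40], [-75, 70, 70], [-101, 94, 95], [-101, 94, 119], [-101, 94, 119], [-101, 94, 119]], "yaw": [0, 0, 0, 0, 0, 0, 0], "gripper": [1, 1, 1, 1, 1, 1, 1]}}

```text
clock: 2.97
eef_pos: [549.6, 41.6, 189.4]
tool_rot: [-3.138, 0.0, 1.454]
force: [-0.7, 1.0, -0.5]
width: 85.5
```

Run:
```python
from h import *
rel([555,42,190],1.454)
im=cams.get_image('wrist'); save('w2',im['frame'])
o=np.array([551.4,42.5]);a=-0.117
X=np.array([np.cos(a),np.sin(a)]);Y=np.array([-X[1],X[0]])
f=im['frame'].copy()
for lx,ly,lz in [(4,18,96),(4,-18,96),(-30,0,65),(-60,23,65),(-60,-23,65),(-10,0,65),(50,23,73),(50,-23,73)]:
    p=proj(im,[*(o+lx*X+ly*Y),lz]); cv2.circle(f,tuple(int(round(q)) for q in p),2,(255,0,255),-1)
save('w2a',cv2.resize(f[120:400,120:480],None,fx=2.1,fy=2.1))
```

```text
at [549.6  41.6 189.4] [-3.138  0.     1.454] w 85.5 t 2.97 -> lin [ 1.   5.3 -0.6] yaw 0.0
```

View pics/w2a.png

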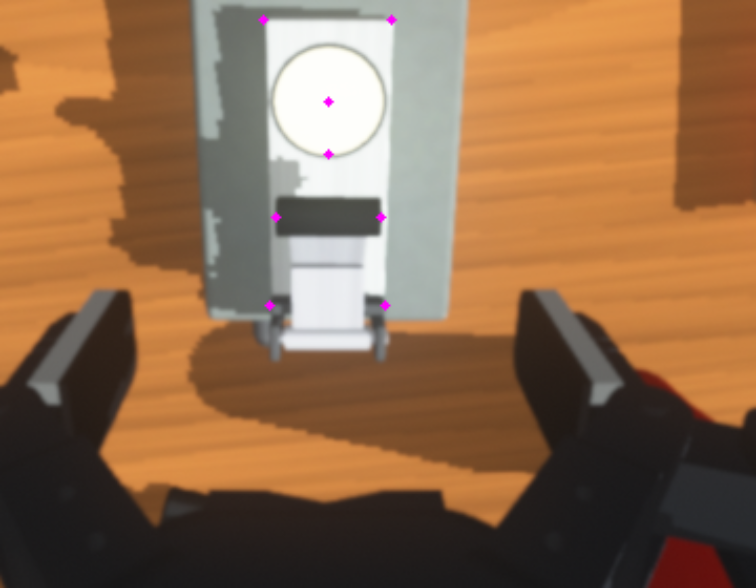

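The projected model sits on the stage corners, window and roll to within about 1 px. Next I'll descend and pinch the roll by its ends.

Emit:
{"name": "step_arm", "arguments": {"linear": [[1, 6, 30], [1, 6, 60], [1, 6, 88], [1, 6, 88], [1, 6, 88]], "yaw": [0, 0, 0, 0, 0], "gripper": [1, 1, 1, 1, 1]}}

```text
clock: 3.43
eef_pos: [556.7, 42.5, 103.5]
tool_rot: [-3.141, -0.001, 1.456]
force: [0.5, 0.1, 0.6]
width: 85.2
```

Run:
```python
from h import *
rel([555.4,42,101],1.454)
im=cams.get_image('wrist'); save('w3',im['frame'])
```

```text
at [556.7  42.5 103.5] [-3.141e+00 -1.000e-03  1.456e+00] w 85.2 t 3.43 -> lin [-0.6 -1.2  2.5] yaw 0.002
```

View pics/w3.png

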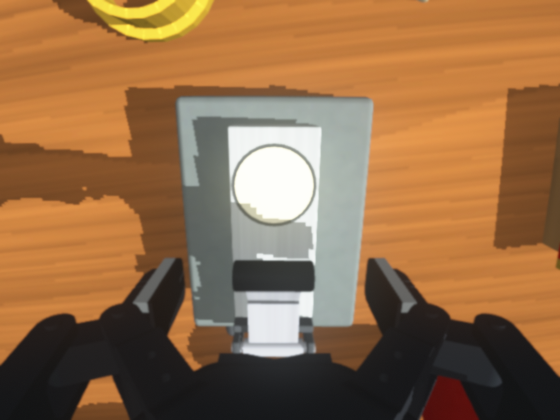

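The roll at (273,275) lies between the pads, so I'll close.

Emit:
{"name": "step_arm", "arguments": {"linear": [[0, -1, 2], [0, -1, 2], [0, -1, 2], [0, -1, 2], [0, -1, 2], [0, -1, 2], [0, -1, 2], [0, -1, 2]], "yaw": [0, 0, 0, 0, 0, 0, 0, 0], "gripper": [0.3, -0.1, -0.3, -0.5, -0.6, -0.7, -0.8, -0.8]}}

```text
clock: 4.15
eef_pos: [556.4, 41.8, 102.0]
tool_rot: [3.14, -0.002, 1.453]
force: [-1.0, 2.1, 7.9]
width: 34.5
```

Run:
```python
from h import *
s=ctrl.read_state();print(s['width'],s['force'].round(2),s['torque'].round(2),s['eef_pos'].round(1))
im=cams.get_image('wrist'); save('w4',im['frame'])
```

```text
34.51312749098233 [-1.04  2.09  7.94] [ 0.44  0.33 -0.19] [556.4  41.8 102. ]
```

View pics/w4.png

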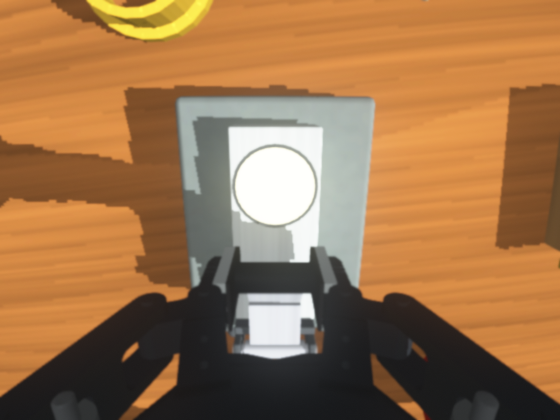

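Emit:
{"name": "step_arm", "arguments": {"linear": [[0, 3, -7], [0, 7, -14], [0, 12, -20], [0, 17, -25], [0, 23, -30], [0, 29, -34], [0, 36, -37], [0, 42, -39]], "yaw": [0, 0, 0, 0, 0, 0, 0, 0], "gripper": [-0.8, -0.8, -0.8, -0.8, -0.8, -0.8, -0.8, -0.8]}}

```text
clock: 4.87
eef_pos: [596.2, 37.0, 140.2]
tool_rot: [-3.137, -0.001, 1.454]
force: [-3.1, 4.3, -2.3]
width: 34.6
```

Emit:
{"name": "step_arm", "arguments": {"linear": [[0, 1, -1], [0, 1, -1], [0, 1, -1]], "yaw": [0, 0, 0], "gripper": [-0.8, -0.8, -0.8]}}

```text
clock: 5.12
eef_pos: [598.1, 36.8, 140.7]
tool_rot: [-3.14, -0.001, 1.454]
force: [-0.9, 5.0, -4.2]
width: 34.2
```

Run:
```python
from h import *
s=ctrl.read_state();print(s['width'],s['force'].round(2),s['torque'].round(2),s['eef_pos'].round(1))
im=cams.get_image('wrist'); save('w5',im['frame'])
im=cams.get_image('scene'); save('s5',cv2.resize(im['frame'][170:270,200:340],None,fx=5,fy=5))
```

```text
34.158732812661185 [-0.94  5.01 -4.24] [1.12 0.54 0.07] [598.1  36.8 140.7]
```

View pics/w5.png

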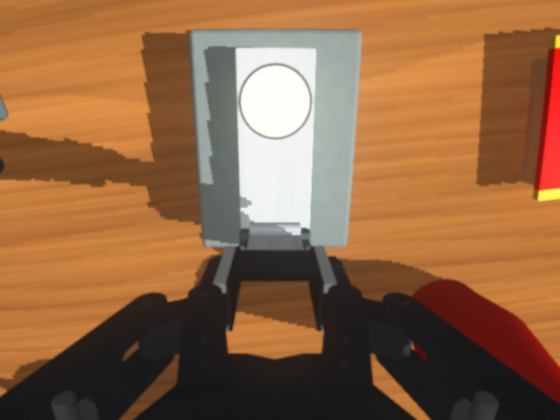

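View pics/s5.png

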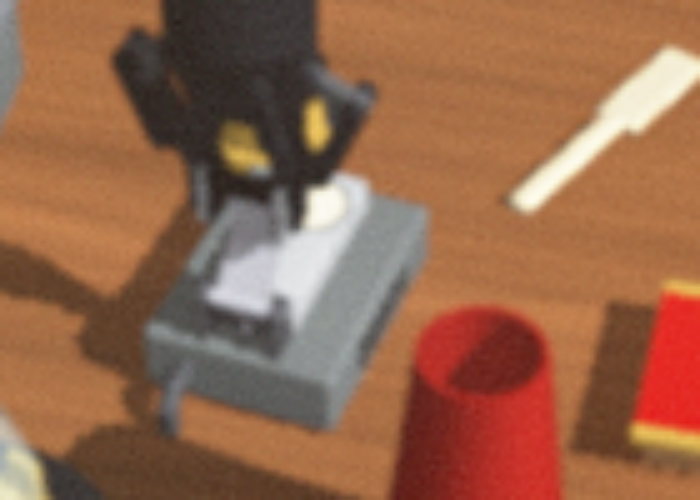

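The clip is open: the roll sits at local x = 47 mm and z ≈ 136, as specified for the end stop. Now release, rise and go to the pane.

Emit:
{"name": "step_arm", "arguments": {"linear": [[0, 0, 0], [0, 0, 0], [0, 0, 0], [0, 0, -20], [0, 0, -50], [0, -20, -80], [0, -45, -90], [0, -45, -90]], "yaw": [0, 0, 0, 0, 0, 0, 0, 0], "gripper": [-0.2, 0.3, 1, 1, 1, 1, 1, 1]}}

```text
clock: 5.88
eef_pos: [552.0, 40.1, 234.1]
tool_rot: [3.139, 0.0, 1.452]
force: [-1.4, 0.8, -0.6]
width: 85.5
```

Run:
```python
from h import *
rel([545,274,170],1.571)
im=cams.get_image('wrist'); save('w6',im['frame'])
im=cams.get_image('top'); save('t6',cv2.resize(im['frame'][140:240,190:350],None,fx=4.5,fy=4.5))
```

```text
at [552.   40.1 234.1] [3.139 0.    1.452] w 85.5 t 5.88 -> lin [231.4 -34.8  64. ] yaw -0.119
```

View pics/w6.png

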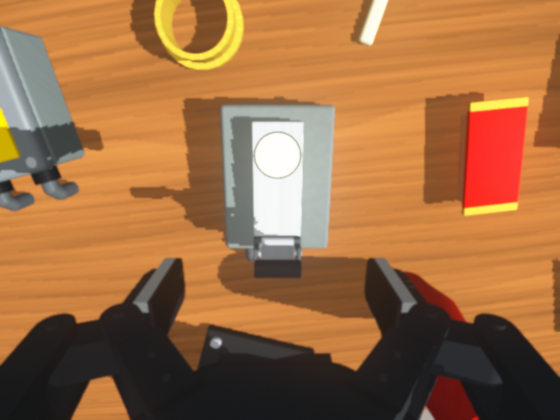

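View pics/t6.png

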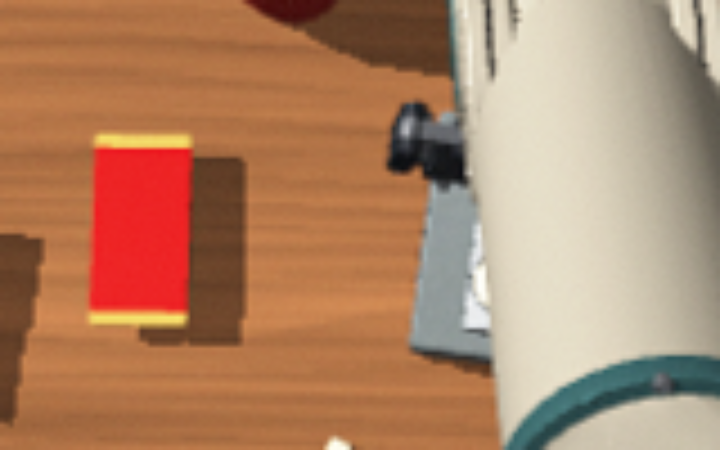

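The clip stays open on its own. Next is a look from above the small red pane.

Emit:
{"name": "step_arm", "arguments": {"linear": [[40, -8, 0], [80, -15, 0], [120, -20, 10], [160, -25, 20], [200, -30, 30], [231, -35, 34], [231, -35, 34], [231, -35, 34]], "yaw": [0, -0.02, -0.04, -0.06, -0.08, -0.08, -0.08, -0.08], "gripper": [1, 1, 1, 1, 1, 1, 1, 1]}}

```text
clock: 6.65
eef_pos: [546.3, 276.8, 195.1]
tool_rot: [-3.141, 0.0, 1.537]
force: [-0.2, -1.4, -0.3]
width: 85.4
```

```bash
cat > pane.py <<'E'
from h import *
def pane(im,z):
    f=im['frame']; hsv=cv2.cvtColor(f,cv2.COLOR_RGB2HSV)
    red=((hsv[...,0]<8)|(hsv[...,0]>172))&(hsv[...,1]>180)&(hsv[...,2]>140)
    return red
E
python3 - <<'E'
from pane import *
rel([545,274,170],1.54)
im=cams.get_image('wrist'); save('w7',im['frame'])
red=pane(im,30).astype(np.uint8)
n,l,st,ce=cv2.connectedComponentsWithStats(red)
for k in np.argsort(-st[1:,4])[:3]+1:
    v,u=np.nonzero(l==k); P=onplane(im,u,v,30.)[:,:2]; print(st[k],cv2.minAreaRect(P.astype(np.float32)))
E
```

```text
at [546.3 276.8 195.1] [-3.141  0.     1.537] w 85.4 t 6.65 -> lin [-2.8 -1.2 25.1] yaw -0.003
[ 237  145   69  105 6687] ((556.5630493164062, 274.2875061035156), (101.99246215820312, 61.41252899169922), 0.29265403747558594)
[ 529   91   31   63 1004] ((494.40155029296875, 525.5327758789062), (57.10846710205078, 29.02606773376465), 12.315661430358887)
[213 316  22  45 357] ((717.8129272460938, 217.9794158935547), (21.866636276245117, 61.84479522705078), 74.627197265625)
```

View pics/w7.png

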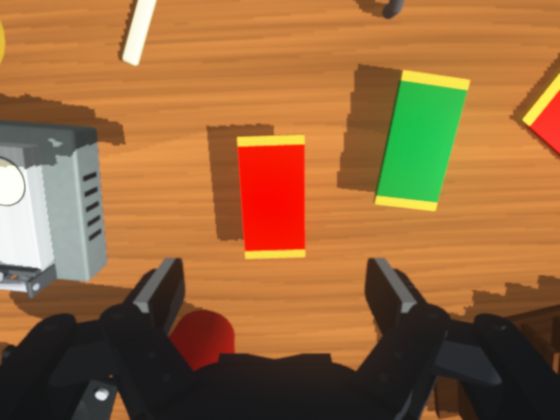

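The small red pane, with pixel centre (272,197), is 120 x 60 mm at (556.6, 274.3) and nearly square to world x. I'll grasp it 15 mm to the robot side of its centre so the clip stays clear.

Emit:
{"name": "step_arm", "arguments": {"linear": [[-3, -5, 40], [-3, -5, 80], [-3, -5, 110], [-3, -5, 130], [-3, -5, 145], [-3, -5, 159], [-3, -5, 159], [-3, -5, 159]], "yaw": [-0.04, -0.04, -0.04, -0.04, -0.04, -0.04, -0.04, -0.04], "gripper": [1, 1, 1, 1, 1, 1, 1, 1]}}

```text
clock: 7.37
eef_pos: [541.7, 270.3, 37.3]
tool_rot: [-3.141, 0.001, 1.571]
force: [0.6, 0.7, 0.2]
width: 85.1
```

Run:
```python
from pane import *
rel([541.6,274.3,36],1.576)
im=cams.get_image('wrist'); save('w8',im['frame'])
```

```text
at [541.7 270.3  37.3] [-3.141e+00  1.000e-03  1.571e+00] w 85.1 t 7.37 -> lin [ 4.  -0.1  1.3] yaw -0.005
```

View pics/w8.png

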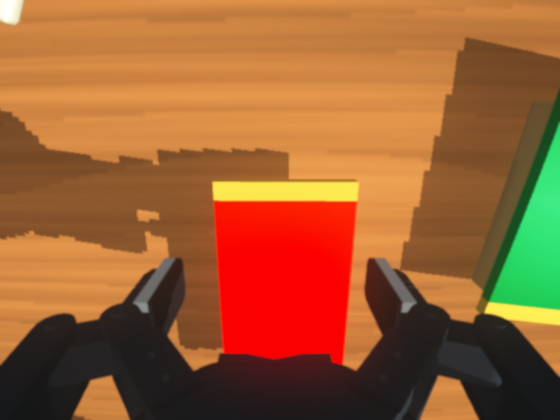

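Emit:
{"name": "step_arm", "arguments": {"linear": [[4, 0, 1], [4, 0, 1], [4, 0, 1], [4, 0, 1], [4, 0, 1], [4, 0, 1], [4, 0, 1], [4, 0, 1]], "yaw": [0, 0, 0, 0, 0, 0, 0, 0], "gripper": [1, 1, 0.6, 0.4, 0.3, 0.2, 0, 0]}}

```text
clock: 8.08
eef_pos: [541.5, 276.1, 37.7]
tool_rot: [3.141, -0.001, 1.573]
force: [-1.3, -0.6, 5.6]
width: 58.4
```

Emit:
{"name": "step_arm", "arguments": {"linear": [[0, 0, 0], [0, 0, 0], [0, 0, -3], [0, 0, -8], [0, 0, -14], [0, 0, -20]], "yaw": [0, 0, 0, 0, 0, 0], "gripper": [0, 0, 0, 0, 0, 0]}}

```text
clock: 8.58
eef_pos: [541.1, 275.7, 57.1]
tool_rot: [-3.141, 0.0, 1.573]
force: [0.5, -0.7, -0.3]
width: 58.2
```

Run:
```python
from pane import *
rel([541.6,274.3,36],1.576)
im=cams.get_image('wrist'); save('w9',im['frame'])
```

```text
at [541.1 275.7  57.1] [-3.141  0.     1.573] w 58.2 t 8.58 -> lin [-1.4  0.5 21.1] yaw -0.003
```

View pics/w9.png

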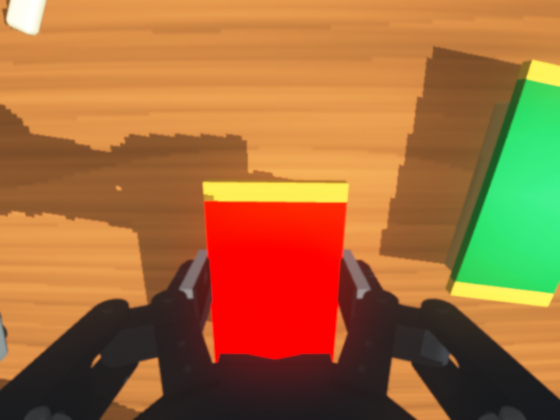

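The pane is held at a width of 58 mm and looks straight in the hand. I'll lift it clear and measure its pose relative to the TCP.

Emit:
{"name": "step_arm", "arguments": {"linear": [[0, -10, -40], [0, -30, -75], [0, -50, -75], [0, -60, -75], [0, -60, -75], [0, -60, -75]], "yaw": [0, 0, 0, 0, 0, 0], "gripper": [0, 0, 0, 0, 0, 0]}}

```text
clock: 9.13
eef_pos: [481.0, 275.5, 131.2]
tool_rot: [-3.141, 0.001, 1.574]
force: [0.1, -0.3, -1.0]
width: 57.9
```

```bash
cat >> pane.py <<'E'
def inhand(im=None):
    im=im or cams.get_image('wrist'); s=ctrl.read_state()
    red=pane(im,0); red[:,:150]=0; red[:,420:]=0
    C=cloud(im); m=red.copy(); m[330:]=0; m=cv2.erode(m.astype(np.uint8),np.ones((5,5)))>0
    m[:,:230]=0;m[:,320:]=0
    P=C[m]; A=np.c_[P[:,:2],np.ones(len(P))]; co,*_=np.linalg.lstsq(A,P[:,2],rcond=None)
    zt=np.median(P[:,2])
    # side edges & near edge of red part, projected at plane zt
    L=[];Rr=[]
    for r in range(210,250,2):
        c=np.nonzero(red[r])[0]
        L.append(onplane(im,c.min()-.5,r,zt)[:2]);Rr.append(onplane(im,c.max()+.5,r,zt)[:2])
    L=np.array(L);Rr=np.array(Rr)
    aL=np.polyfit(L[:,0],L[:,1],1);aR=np.polyfit(Rr[:,0],Rr[:,1],1)
    N=[]
    for c in range(230,320,3):
        r=np.nonzero(red[:,c])[0]; N.append(onplane(im,c,r.min()-.5,zt)[:2])
    N=np.array(N).mean(0)
    x,y,z=s['eef_pos']
    print('TCP',s['eef_pos'].round(1),s['tool_rot'].round(3),'F',s['force'].round(1))
    print('plane slope',co[:2].round(3),'top z',zt.round(1),'below TCP',(z-zt).round(1),'edge slopes',aL[0].round(3),aR[0].round(3),'mid y at tcp x',((np.polyval(aL,x)+np.polyval(aR,x))/2).round(1),'w',(Rr-L)[:,1].mean().round(1),'red near edge',N.round(1),'d',np.round(N-[x,y],1))
    return im
E
python3 - <<'E'
from pane import *
im=inhand(); save('w10',im['frame'])
E
```

```text
TCP [481.8 275.4 131. ] [3.142e+00 1.000e-03 1.573e+00] F [-0.8  0.  -0.4]
plane slope [-0.113 -0.001] top z 123.6 below TCP 7.4 edge slopes -0.008 0.014 mid y at tcp x 275.8 w 60.0 red near edge [444.9 275.1] d [-36.9  -0.3]
```

Run:
```python
from pane import *
im=cams.get_image('scene'); f=im['frame']
s=ctrl.read_state(); p=proj(im,s['eef_pos']);print(p)
u,v=p.astype(int); save('s10',cv2.resize(f[max(0,v-70):v+70,u-80:u+80],None,fx=4.5,fy=4.5,interpolation=cv2.INTER_CUBIC))
w=cams.get_image('wrist'); C=cloud(w); red=pane(w,0)
for r in range(190,350,15):
    c=[x for x in range(240,310) if red[r,x]]
    if c: q=C[r,c]; print(r,np.median(q,0).round(1), w['depth'][r,c].min())
```

```text
[347.35367846 195.99548711]
205 [447.2 275.3 123.4] 129.82559
220 [453.9 275.4 123.3] 132.17531
235 [460.9 275.4 123.3] 134.25938
250 [468.  275.4 123.3] 136.11763
265 [475.4 275.3 123.4] 0.0
280 [483.2 275.3 123.3] 0.0
295 [491.1 275.3 123.3] 0.0
310 [499.4 275.5 123.3] 145.7591
325 [508.  275.3 123.2] 0.0
340 [516.9 275.5 123.3] 150.80711
```

View pics/s10.png

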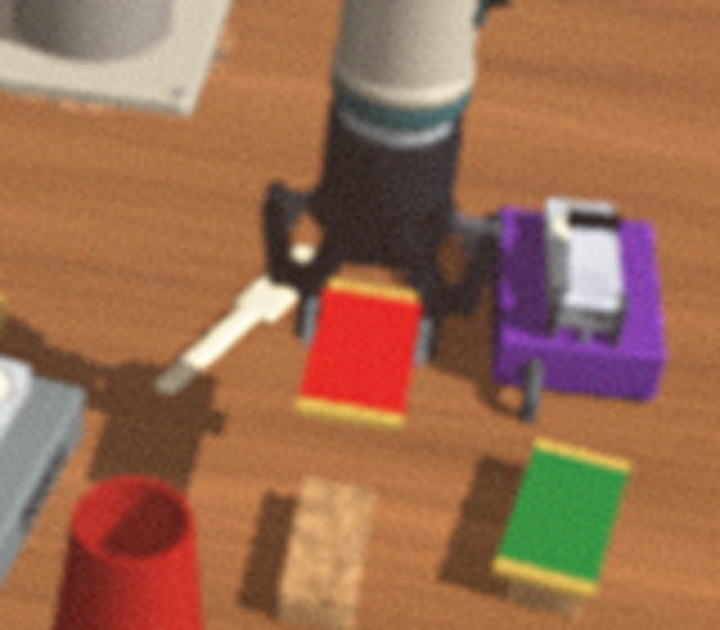

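View pics/w10.png

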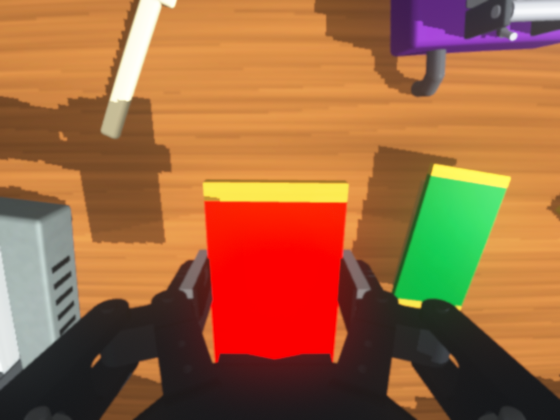

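The slope came from pixels without a depth reading. Row by row the pane is flat: its top is 7.6 below the TCP, it is centred in y, and its centre is +14.5 along tool y. I'll carry it to the front of the stage.

Emit:
{"name": "step_arm", "arguments": {"linear": [[-30, -2, 0], [-65, -4, 0], [-100, -7, 0], [-135, -9, 0], [-170, -11, 0], [-200, -13, 0], [-223, -14, 0], [-223, -14, 0]], "yaw": [0.02, 0.04, 0.06, 0.08, 0.1, 0.119, 0.119, 0.119], "gripper": [0, 0, 0, 0, 0, 0, 0, 0]}}

```text
clock: 9.95
eef_pos: [467.6, 45.9, 131.1]
tool_rot: [-3.141, 0.004, 1.445]
force: [0.3, -0.1, -0.5]
width: 58.1
```

Run:
```python
from pane import *
rel([467.5,52.4,90],1.454)
im=cams.get_image('wrist'); save('w11',im['frame'])
im=cams.get_image('scene'); save('s11',cv2.resize(im['frame'][130:270,190:350],None,fx=4.5,fy=4.5,interpolation=cv2.INTER_CUBIC))
```

```text
at [467.6  45.9 131.1] [-3.141  0.004  1.445] w 58.1 t 9.95 -> lin [ 6.6 -0.9 41.1] yaw -0.009
```

View pics/s11.png

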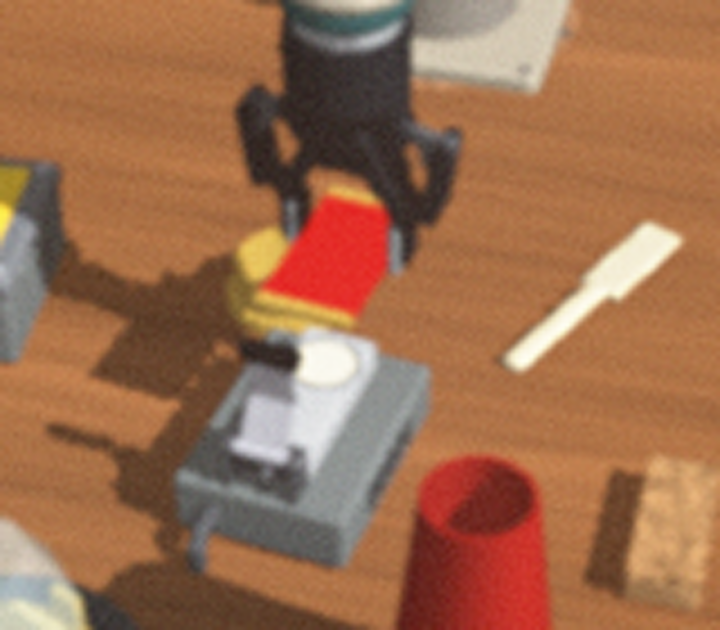

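Emit:
{"name": "step_arm", "arguments": {"linear": [[0, 0, 0], [0, 0, 20], [0, 0, 30], [0, 0, 30], [0, 0, 30]], "yaw": [0, 0, 0, 0, 0], "gripper": [0, 0, 0, 0, 0]}}

```text
clock: 10.47
eef_pos: [467.1, 53.4, 101.0]
tool_rot: [-3.14, 0.0, 1.456]
force: [0.8, 0.0, -1.2]
width: 58.2
```

Run:
```python
from pane import *
rel([467.5,52.4,90],1.454)
im=cams.get_image('wrist'); rel([467.5,52.4,90],1.454); save('w12',im['frame'])
inhand(im)
```

```text
at [467.1  53.4 101. ] [-3.14   0.     1.456] w 58.2 t 10.47 -> lin [-1.   0.5 11. ] yaw 0.002
at [467.6  53.3 101.5] [-3.141 -0.     1.455] w 58.2 t 10.52 -> lin [-0.9  0.  11.5] yaw 0.001
TCP [467.6  53.3 101.5] [-3.141 -0.     1.455] F [-0.4  0.2 -1.3]
plane slope [-0.134  0.015] top z 93.5 below TCP 8.0 edge slopes -0.126 -0.103 mid y at tcp x 53.7 w 60.0 red near edge [431.2  57.3] d [-36.4   4.1]
```

View pics/w12.png

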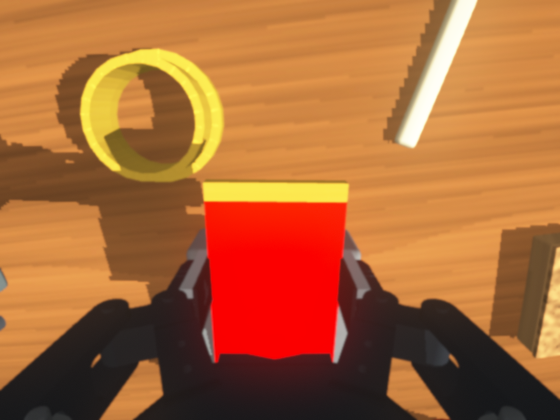

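Emit:
{"name": "step_arm", "arguments": {"linear": [[-1, 0, 10], [-1, 0, 20], [-1, 8, 20], [-1, 18, 20], [-1, 28, 20], [-1, 36, 20], [-1, 36, 20], [-1, 36, 20]], "yaw": [0, 0, 0, 0, 0, 0, 0, 0], "gripper": [0, 0, 0, 0, 0, 0, 0, 0]}}

```text
clock: 11.18
eef_pos: [503.6, 47.3, 81.8]
tool_rot: [3.141, -0.0, 1.454]
force: [-1.7, 0.1, -0.3]
width: 58.3
```

Run:
```python
from pane import *
o=np.array([551.4,42.5]);a=-0.117
X=np.array([np.cos(a),np.sin(a)]);Y=np.array([-X[1],X[0]])
s=ctrl.read_state(); d=s['eef_pos'][:2]-o; print('local TCP',d@X,d@Y,s['eef_pos'],s['force'],s['tool_rot'])
im=cams.get_image('wrist'); save('w13',im['frame'])
im=cams.get_image('scene'); save('s13',cv2.resize(im['frame'][130:270,190:350],None,fx=4.5,fy=4.5,interpolation=cv2.INTER_CUBIC))
```

```text
local TCP -48.012748799168484 -0.770431890264348 [503.62556474  47.33951939  81.75888413] [-1.73202714  0.11342835 -0.3011279 ] [ 3.14138570e+00 -5.74750373e-05  1.45364266e+00]
```

View pics/s13.png

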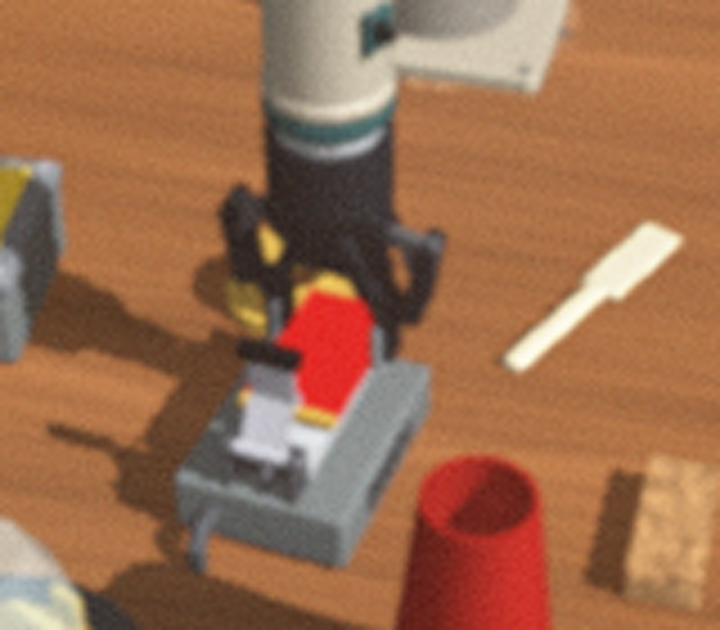

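View pics/w13.png

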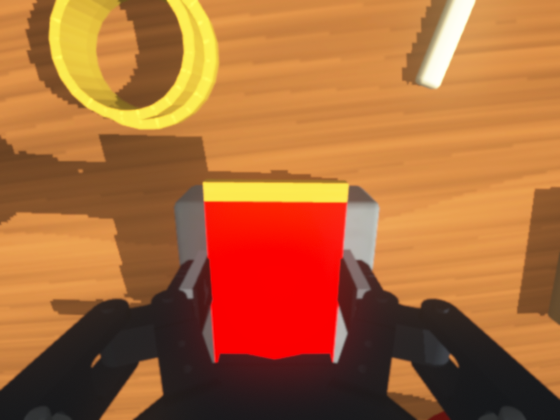

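Emit:
{"name": "step_arm", "arguments": {"linear": [[0, 6, 0], [0, 12, 0], [0, 17, 0], [0, 18, 1], [0, 18, 2], [0, 18, 2], [0, 18, 2]], "yaw": [0, 0, 0, 0, 0, 0, 0], "gripper": [0, 0, 0, 0, 0, 0, 0]}}

```text
clock: 11.87
eef_pos: [520.7, 45.3, 79.4]
tool_rot: [-3.141, 0.0, 1.454]
force: [0.8, -0.2, -0.7]
width: 57.9
```

```bash
cat >> pane.py <<'E'
def loc():
    o=np.array([551.4,42.5]);a=-0.117
    X=np.array([np.cos(a),np.sin(a)]);Y=np.array([-X[1],X[0]])
    s=ctrl.read_state(); d=s['eef_pos'][:2]-o; print('t',round(float(s['clock']),2),'local TCP',round(d@X,1),round(d@Y,1),s['eef_pos'].round(1),'F',s['force'].round(1),s['torque'].round(2),s['tool_rot'].round(3),'w',round(float(s['width']),1))
E
python3 -c "
from pane import *
loc()"
```

```text
t 11.87 local TCP -30.8 -0.8 [520.7  45.3  79.4] F [ 0.8 -0.2 -0.7] [-0.    0.03  0.01] [-3.141  0.     1.454] w 57.9
```

Emit:
{"name": "step_arm", "arguments": {"linear": [[1, 0, 1], [1, 0, 1], [1, 0, 1]], "yaw": [0, 0, 0], "gripper": [0, 0, 0]}}

```text
clock: 12.12
eef_pos: [521.0, 46.1, 78.7]
tool_rot: [-3.141, 0.0, 1.454]
force: [-0.0, -0.5, 2.1]
width: 58.2
```

Emit:
{"name": "step_arm", "arguments": {"linear": [[0, 2, 0], [0, 3, 0], [0, 4, 0], [0, 4, 0]], "yaw": [0, 0, 0, 0], "gripper": [0, 0, 0, 0]}}

```text
clock: 12.45
eef_pos: [525.2, 46.1, 78.7]
tool_rot: [-3.141, -0.0, 1.454]
force: [-1.4, 0.7, 3.5]
width: 58.2
```

```bash
python3 -c "
from pane import *
loc()"
```

```text
t 12.45 local TCP -26.5 0.5 [525.2  46.1  78.7] F [-1.4  0.7  3.5] [0.11 0.5  0.05] [-3.141 -0.     1.454] w 58.2
```

Light contact with the stage. Now advance to the stop in small steps.

Emit:
{"name": "step_arm", "arguments": {"linear": [[0, 1, 0], [0, 1, 0], [0, 1, 0]], "yaw": [0, 0, 0], "gripper": [0, 0, 0]}}

```text
clock: 12.7
eef_pos: [526.0, 46.0, 78.7]
tool_rot: [-3.141, -0.0, 1.454]
force: [-1.9, -0.3, 5.5]
width: 58.2
```

Emit:
{"name": "step_arm", "arguments": {"linear": [[0, 1, 0], [0, 1, 0], [0, 1, 0]], "yaw": [0, 0, 0], "gripper": [0, 0, 0]}}

```text
clock: 12.95
eef_pos: [526.1, 46.0, 78.7]
tool_rot: [-3.139, -0.0, 1.454]
force: [-4.8, 0.4, 8.1]
width: 57.8
```

```bash
python3 -c "
from pane import *
loc()
im=cams.get_image('wrist'); save('w14',im['frame']);inhand(im)"
```

```text
t 12.95 local TCP -25.6 0.5 [526.1  46.   78.7] F [-4.8  0.4  8.1] [0.23 0.89 0.03] [-3.139 -0.     1.454] w 57.8
TCP [526.1  46.   78.7] [-3.139 -0.     1.454] F [-4.1  1.4  7. ]
plane slope [-0.107  0.013] top z 71.2 below TCP 7.5 edge slopes -0.124 -0.114 mid y at tcp x 46.1 w 59.3 red near edge [490.  50.] d [-36.1   4. ]
```

Emit:
{"name": "step_arm", "arguments": {"linear": [[0, 1.5, 0], [0, 1.5, 0], [0, 1.5, 0]], "yaw": [0, 0, 0], "gripper": [0, 0, 0]}}

```text
clock: 13.25
eef_pos: [526.2, 46.0, 78.7]
tool_rot: [-3.136, 0.0, 1.455]
force: [-7.5, 0.3, 9.8]
width: 57.8
```

```bash
python3 -c "
from pane import *
loc()
im=cams.get_image('scene'); save('s14',cv2.resize(im['frame'][170:270,210:320],None,fx=6.5,fy=6,interpolation=cv2.INTER_CUBIC))"
```

```text
t 13.25 local TCP -25.5 0.5 [526.2  46.   78.7] F [-7.5  0.3  9.8] [0.28 1.46 0.  ] [-3.136  0.     1.455] w 57.8
```

View pics/s14.png

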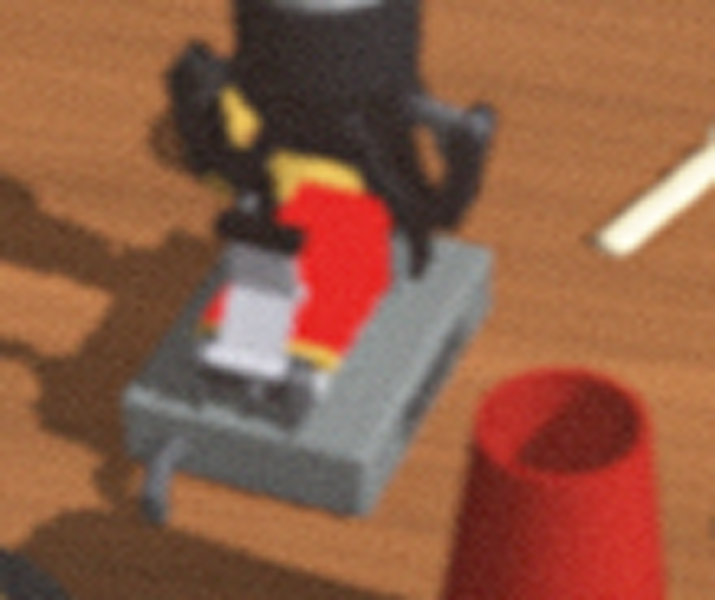

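It's firm against the stop. I'll relax the push, then open and rise.

Emit:
{"name": "step_arm", "arguments": {"linear": [[0, -1.5, -0.5], [0, -2, -0.5], [0, -2, -0.5], [0, -2, -0.5], [0, -2, -0.5], [0, -2, -15], [0, -2, -40], [0, -2, -60]], "yaw": [0, 0, 0, 0, 0, 0, 0, 0], "gripper": [0, 0, 0.6, 1, 1, 1, 1, 1]}}

```text
clock: 13.97
eef_pos: [527.3, 45.5, 139.3]
tool_rot: [3.141, 0.0, 1.454]
force: [0.3, 0.5, 0.9]
width: 85.4
```

Emit:
{"name": "step_arm", "arguments": {"linear": [[0, 0, -40], [0, 0, -50], [0, 0, -50], [0, 0, -50]], "yaw": [0, 0, 0, 0], "gripper": [1, 1, 1, 1]}}

```text
clock: 14.3
eef_pos: [527.5, 45.7, 189.2]
tool_rot: [3.139, -0.001, 1.454]
force: [-0.5, 0.1, -1.2]
width: 85.6
```

Run:
```python
from pane import *
loc(); rel([598,36.8,200],1.454)
im=cams.get_image('wrist')
red=pane(im,0).astype(np.uint8)
o=np.array([551.4,42.5]);a=-0.117
X=np.array([np.cos(a),np.sin(a)]);Y=np.array([-X[1],X[0]])
n,l,st,ce=cv2.connectedComponentsWithStats(red)
k=l[int(proj(im,[*(o-30*X),71])[1]),int(proj(im,[*(o-30*X),71])[0])]
v,u=np.nonzero(l==k); P=onplane(im,u,v,71.)[:,:2]; print(st[k]); q=P-o
print('local x',np.percentile(q@X,[0.2,99.8]),'y',np.percentile(q@Y,[.5,50,99.5]),cv2.minAreaRect(P.astype(np.float32)))
f=im['frame'].copy()
for lx,ly,lz in [(-70,30,71),(-70,-30,71),(50,30,71),(50,-30,71),(47,18,136),(47,-18,136)]:
    p=proj(im,[*(o+lx*X+ly*Y),lz]); cv2.circle(f,tuple(int(round(t)) for t in p),2,(0,255,255),-1)
save('w15',f)
```

```text
t 14.3 local TCP -24.1 0.3 [527.5  45.7 189.2] F [-0.5  0.1 -1.2] [ 0.01  0.01 -0.02] [ 3.139e+00 -1.000e-03  1.454e+00] w 85.6
at [527.5  45.7 189.2] [ 3.139e+00 -1.000e-03  1.454e+00] w 85.6 t 14.3 -> lin [ -0.6  71.1 -10.7] yaw -0.0
[ 236  157   78  121 8846]
local x [-61.6482356   40.34046173] y [-29.31266501   0.17274547  29.56763833] ((541.40478515625, 43.784934997558594), (59.4621467590332, 103.23998260498047), 82.89661407470703)
```

View pics/w15.png

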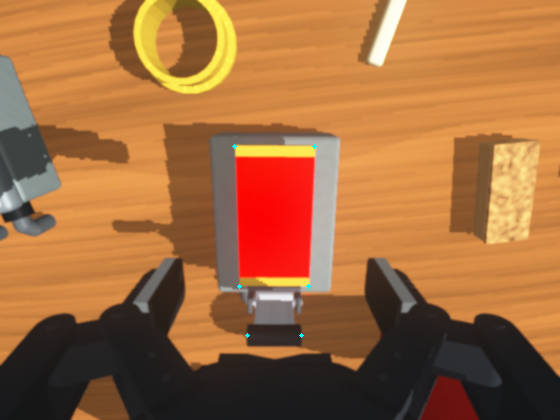

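The pane outline matches its home position to about 1 mm: centre local x −10.7, y +0.1, square. On to the clip roll.

Emit:
{"name": "step_arm", "arguments": {"linear": [[-1, 30, -5], [-1, 60, -5], [-1, 71, -5], [-1, 71, 10], [-1, 71, 30], [-1, 71, 48], [-1, 71, 48], [-1, 71, 48]], "yaw": [0, 0, 0, 0, 0, 0, 0, 0], "gripper": [1, 1, 1, 1, 1, 1, 1, 1]}}

```text
clock: 15.02
eef_pos: [595.7, 36.2, 138.5]
tool_rot: [-3.137, 0.001, 1.454]
force: [-0.1, -0.7, 0.7]
width: 85.2
```

```bash
python3 -c "
from pane import *
loc(); rel([598.1,36.8,140.7],1.454)
im=cams.get_image('wrist'); save('w16',im['frame'])"
```

```text
t 15.02 local TCP 44.7 -1.1 [595.7  36.2 138.5] F [-0.1 -0.7  0.7] [ 0.01 -0.    0.02] [-3.137e+00  1.000e-03  1.454e+00] w 85.2
at [595.7  36.2 138.5] [-3.137e+00  1.000e-03  1.454e+00] w 85.2 t 15.02 -> lin [ 0.8  2.4 -2.3] yaw 0.0
```

View pics/w16.png

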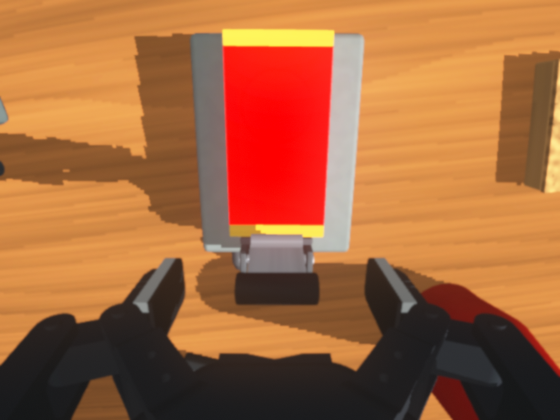

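Emit:
{"name": "step_arm", "arguments": {"linear": [[0.5, 2, -2], [0.5, 2, -2], [0.5, 2, -2], [0.5, 2, -2], [0.5, 2, -2], [0.5, 2, -2], [0.5, 2, -2], [0.5, 2, -2]], "yaw": [0, 0, 0, 0, 0, 0, 0, 0], "gripper": [0.3, -0.1, -0.3, -0.5, -0.7, -0.8, -0.8, -0.8]}}

```text
clock: 15.73
eef_pos: [599.6, 36.7, 143.6]
tool_rot: [3.14, -0.0, 1.454]
force: [-0.7, 0.2, 6.8]
width: 34.6
```

```bash
python3 -c "
from pane import *
loc()
im=cams.get_image('wrist'); save('w17',im['frame'])"
```

```text
t 15.73 local TCP 48.5 -0.1 [599.6  36.7 143.6] F [-0.7  0.2  6.8] [-0.02  0.21  0.04] [ 3.14  -0.     1.454] w 34.6
```

View pics/w17.png

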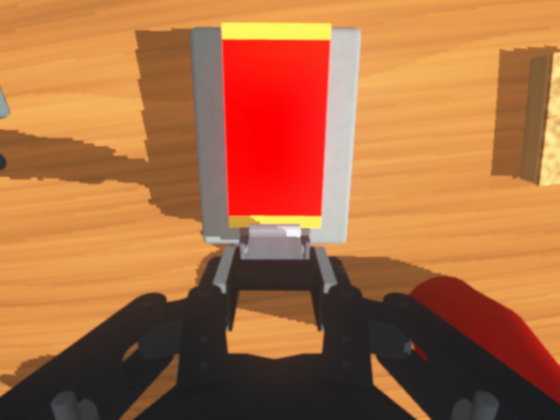

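Emit:
{"name": "step_arm", "arguments": {"linear": [[0, -3.7, 1.1], [0, -7.3, 2.5], [0, -10.8, 4.1], [0, -14.2, 5.8], [0, -17.5, 7.8], [0, -20.1, 9.6], [0, -22.7, 11.5], [0, -25.1, 13.5]], "yaw": [0, 0, 0, 0, 0, 0, 0, 0], "gripper": [-0.8, -0.8, -0.8, -0.8, -0.8, -0.8, -0.8, -0.8]}}

```text
clock: 16.45
eef_pos: [577.0, 39.5, 131.8]
tool_rot: [3.135, -0.001, 1.454]
force: [-0.9, -1.1, 13.0]
width: 34.5
```

```bash
python3 -c "
from pane import *
loc()
im=cams.get_image('wrist'); save('w18',im['frame'])"
```

```text
t 16.45 local TCP 25.8 -0.0 [577.   39.5 131.8] F [-0.9 -1.1 13. ] [-0.3  -0.2  -0.02] [ 3.135e+00 -1.000e-03  1.454e+00] w 34.5
```

View pics/w18.png

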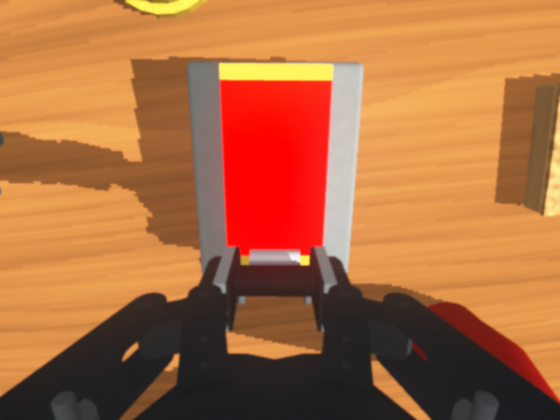

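Emit:
{"name": "step_arm", "arguments": {"linear": [[0, -1.9, 1.8], [0, -3.7, 3.6], [0, -5.5, 5.4], [0, -7.1, 7.4], [0, -8.7, 9.4], [0, -10.2, 11.4], [0, -11.7, 13.6], [0, -11.7, 13.6]], "yaw": [0, 0, 0, 0, 0, 0, 0, 0], "gripper": [-0.8, -0.8, -0.8, -0.8, -0.8, -0.8, -0.8, -0.8]}}

```text
clock: 17.17
eef_pos: [562.9, 41.2, 116.3]
tool_rot: [3.14, -0.0, 1.454]
force: [-2.0, 0.0, 6.4]
width: 34.4
```

```bash
python3 -c "
from pane import *
loc()
im=cams.get_image('wrist'); save('w19',im['frame'])
im=cams.get_image('scene'); save('s19',cv2.resize(im['frame'][170:270,210:320],None,fx=6.5,fy=6,interpolation=cv2.INTER_CUBIC))"
```

```text
t 17.17 local TCP 11.5 0.0 [562.9  41.2 116.3] F [-2.   0.   6.4] [0.04 0.03 0.04] [ 3.14  -0.     1.454] w 34.4
```

View pics/w19.png

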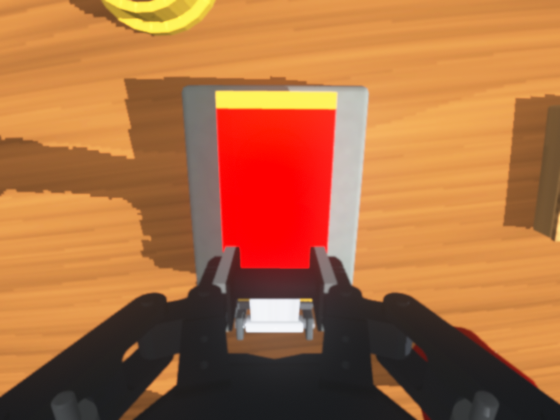

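View pics/s19.png

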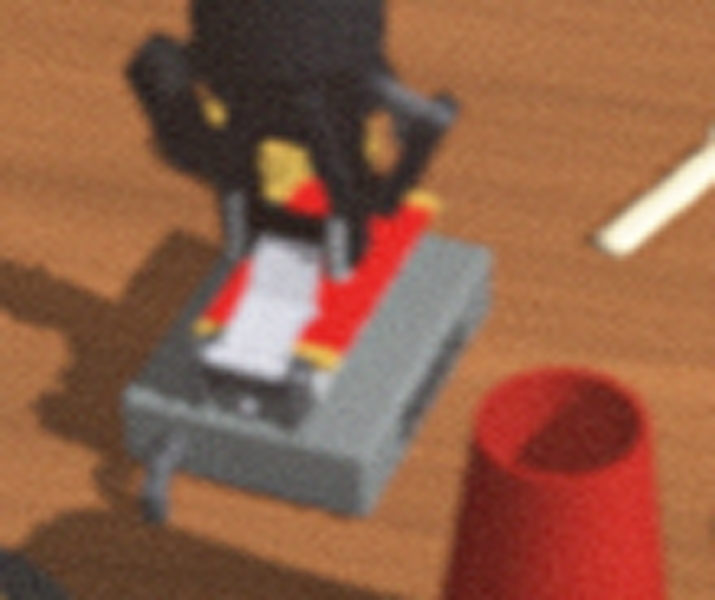

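Emit:
{"name": "step_arm", "arguments": {"linear": [[0, -0.5, 1], [0, -1, 2], [0, -1, 2.5], [0, -1, 2.5]], "yaw": [0, 0, 0, 0], "gripper": [-0.8, -0.8, -0.8, -0.8]}}

```text
clock: 17.6
eef_pos: [561.3, 41.3, 113.8]
tool_rot: [-3.142, -0.0, 1.454]
force: [-4.2, 0.6, 7.2]
width: 34.3
```

```bash
python3 -c "
from pane import *
loc()"
```

```text
t 17.6 local TCP 10.0 0.0 [561.3  41.3 113.8] F [-4.2  0.6  7.2] [ 0.07  0.21 -0.04] [-3.142 -0.     1.454] w 34.3
```

Emit:
{"name": "step_arm", "arguments": {"linear": [[0, 0, 1], [0, 0, 1], [0, 0, 1]], "yaw": [0, 0, 0], "gripper": [-0.8, -0.8, -0.8]}}

```text
clock: 17.85
eef_pos: [560.8, 41.4, 112.7]
tool_rot: [-3.14, -0.0, 1.454]
force: [-4.1, 0.3, 7.7]
width: 34.6
```

```bash
python3 -c "
from pane import *
loc()
im=cams.get_image('wrist'); save('w20',im['frame'])"
```

```text
t 17.85 local TCP 9.4 0.0 [560.8  41.4 112.7] F [-4.1  0.3  7.7] [0.11 0.44 0.02] [-3.14  -0.     1.454] w 34.6
```

Run:
```python
from pane import *
im=cams.get_image('wrist'); C=cloud(im); o=np.array([551.4,42.5]);a=-0.117
X=np.array([np.cos(a),np.sin(a)])
for r in range(255,325,4):
    q=C[r,250:300]; d=im['depth'][r,250:300]>0
    if d.sum(): m=np.median(q[d],0); print(r,((m[:2]-o)@X).round(1),m[2].round(1),im['frame'][r,275])
save('w21',im['frame'])
```

```text
255 15.0 71.1 [253   2   9]
259 17.2 71.3 [253   4  10]
263 19.9 71.1 [253   7  13]
267 22.5 71.2 [210  26  28]
271 3.2 109.8 [91 34 36]
275 4.1 111.8 [88 37 39]
279 5.1 113.3 [84 41 42]
283 6.6 114.1 [82 45 47]
287 7.9 115.2 [79 47 48]
291 9.7 115.2 [75 47 49]
295 11.5 115.4 [72 48 50]
299 15.5 113.3 [211 209 215]
303 38.7 82.6 [243 243 246]
307 41.7 81.8 [243 243 246]
311 45.1 80.9 [243 244 246]
315 48.5 79.9 [242 244 246]
319 51.9 78.9 [242 244 246]
323 55.6 77.9 [241 244 246]
```

View pics/w21.png

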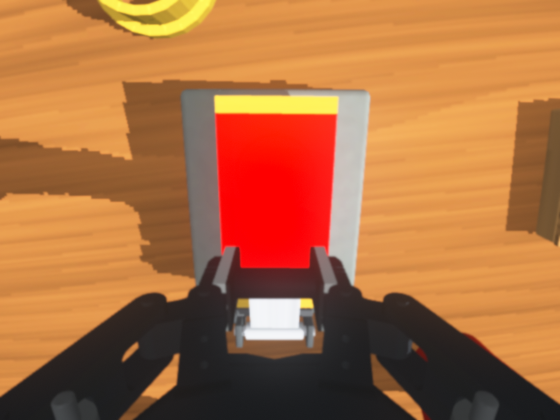

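The roll stands at about θ ≈ 0.19–0.22, so the foot is at the glass and below 0.3 rad. I'll release and rise.

Emit:
{"name": "step_arm", "arguments": {"linear": [[0, 0, 0], [0, 0, 0], [0, 0, 0], [0, 0, 0], [0, 0, -20], [0, 0, -50], [0, 0, -80], [0, 0, -80]], "yaw": [0, 0, 0, 0, 0, 0, 0, 0], "gripper": [-0.5, -0.2, 0.4, 1, 1, 1, 1, 1]}}

```text
clock: 18.62
eef_pos: [565.2, 41.2, 197.1]
tool_rot: [3.132, -0.002, 1.454]
force: [0.2, -0.9, 0.7]
width: 85.6
```

Run:
```python
from pane import *
loc()
im=cams.get_image('wrist')
o=np.array([551.4,42.5]);a=-0.117
X=np.array([np.cos(a),np.sin(a)]);Y=np.array([-X[1],X[0]])
f=im['frame'].copy()
for th,col in [(0,(255,0,255)),(.19,(0,255,0)),(.27,(0,0,255))]:
  for ly in (18,-18):
    lx,lz=64-63.9*np.cos(.351+th),74+63.9*np.sin(.351+th)
    p=proj(im,[*(o+lx*X+ly*Y),lz]); cv2.circle(f,tuple(int(round(t)) for t in p),1,col,-1)
for lx,ly,lz in [(-70,30,71),(-70,-30,71),(50,30,71),(50,-30,71)]:
    p=proj(im,[*(o+lx*X+ly*Y),lz]); cv2.circle(f,tuple(int(round(t)) for t in p),1,(0,255,255),-1)
save('w22',cv2.resize(f[80:340,180:380],None,fx=2.8,fy=2.3,interpolation=cv2.INTER_CUBIC))
C=cloud(im)
for ly in (-8,0,8):
  for lx in range(4,20,3):
    q=proj(im,[*(o+lx*X+ly*Y),113]).round().astype(int); print(lx,ly,C[q[1],q[0]].round(1)[2],end=' ')
  print()
```

```text
t 18.62 local TCP 13.9 0.4 [565.2  41.2 197.1] F [ 0.2 -0.9  0.7] [-0.02 -0.05  0.02] [ 3.132e+00 -2.000e-03  1.454e+00] w 85.6
4 -8 111.5 7 -8 112.1 10 -8 112.5 13 -8 93.4 16 -8 87.0 19 -8 80.0 
4 0 111.8 7 0 112.4 10 0 111.6 13 0 92.9 16 0 85.7 19 0 79.3 
4 8 111.9 7 8 112.3 10 8 112.6 13 8 93.5 16 8 86.6 19 8 79.1
```

View pics/w22.png

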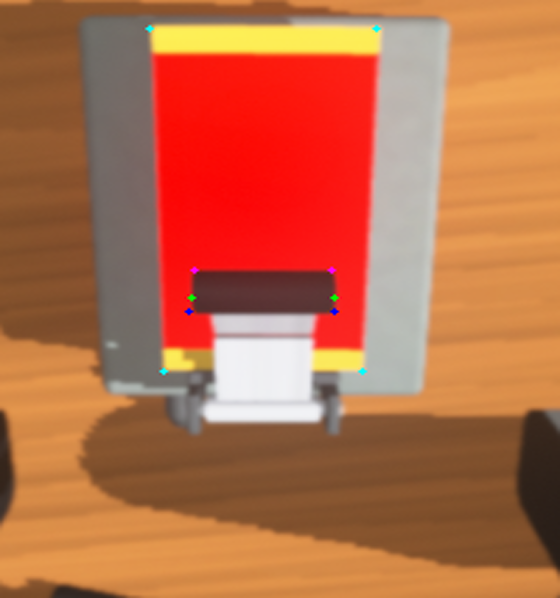

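The foot bears on the pane: the roll top is at z = 112.4, so θ ≈ 0.16–0.19, and the pane corners still match home. Now for a close look at the isolator.

Emit:
{"name": "step_arm", "arguments": {"linear": [[-20, -10, -30], [-60, -30, -60], [-100, -50, -80], [-140, -70, -90], [-180, -90, -90], [-220, -110, -90], [-250, -110, -90], [-250, -110, -90]], "yaw": [0, 0, 0, 0, 0, 0, 0, 0], "gripper": [1, 1, 1, 1, 0, -0.5, -1, -1]}}

```text
clock: 19.33
eef_pos: [419.6, -199.8, 281.6]
tool_rot: [-3.14, 0.003, 1.447]
force: [-0.7, -1.0, -0.2]
width: 38.7
```

Emit:
{"name": "step_arm", "arguments": {"linear": [[0, 0, 0], [0, 0, 0], [0, 0, 0]], "yaw": [0, 0, 0], "gripper": [-1, -1, -1]}}

```text
clock: 19.58
eef_pos: [423.5, -193.2, 281.3]
tool_rot: [-3.141, -0.001, 1.455]
force: [0.1, 0.8, -0.5]
width: 0.7
```

Run:
```python
from pane import *
loc(); print(ctrl.read_state()['qpos'].round(2))
im=cams.get_image('wrist'); save('w23',im['frame'])
red=pane(im,0).astype(np.uint8); n,l,st,ce=cv2.connectedComponentsWithStats(red); C=cloud(im)
for k in np.argsort(-st[1:,4])[:4]+1:
    m=(l==k)&(im['depth']>0); q=C[m]; t=q[q[:,2]>114]
    print(st[k],ce[k].round(), np.median(q,0).round(1), len(t), cv2.minAreaRect(t[:,:2].astype(np.float32)) if len(t)>10 else '')
```

```text
t 19.58 local TCP -99.5 -249.0 [ 423.5 -193.2  281.3] F [ 0.1  0.8 -0.5] [ 0.05 -0.02  0.04] [-3.141e+00 -1.000e-03  1.455e+00] w 0.7
[ 0.32  0.33  0.07  1.98 -0.03  0.83  1.86]
[ 451  212   67   80 3529] [483. 247.] [533.1  40.8  71.1] 0 
[ 128  195  110   55 2405] [179. 226.] [ 449.9 -295.1  111. ] 1068 ((454.5350646972656, -316.5021667480469), (23.03755760192871, 46.48129653930664), 5.927355766296387)
[494 288   5   2   9] [496. 288.] [592.5  63.9  71.7] 0
```

View pics/w23.png

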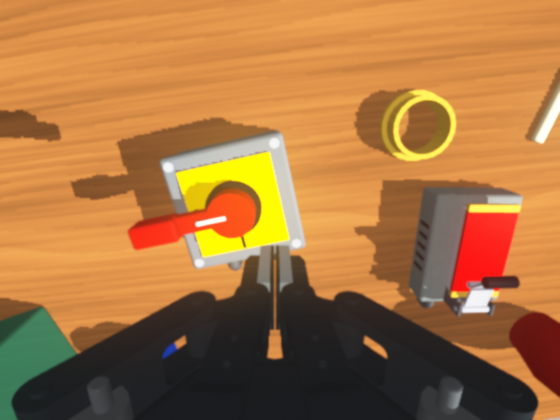

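Run:
```python
from pane import *
im=cams.get_image('wrist'); C=cloud(im)
hsv=cv2.cvtColor(im['frame'],cv2.COLOR_RGB2HSV)
print('hub',C[200,232],C[220,245],C[207,250],[onplane(im,u,v,C[200,232][2])[:2].round(1) for u,v in ((207,212),(258,208),(236,186),(236,236))])
y=(hsv[...,0]>25)&(hsv[...,0]<33)&(hsv[...,1]>200)&(hsv[...,2]>120); y[:,:165]=0;y[:,310:]=0
y[:140]=0;y[270:]=0
v,u=np.nonzero(y);P=onplane(im,u,v,80.)[:,:2];print('plate',cv2.minAreaRect(P.astype(np.float32)))
print('cover corners', [onplane(im,u,v,77)[:2].round(1) for u,v in ((168,167),(274,143),(296,243),(199,263))])
```

```text
hub [ 431.28743898 -234.79680818  109.51880264] [ 452.80102896 -225.05438063  110.51378159] [ 440.16847067 -218.3713294   110.05931063] [array([ 440.6, -261.1]), array([ 442.2, -210.8]), array([ 417.9, -228.9]), array([ 469.1, -236.6])]
plate ((446.9033203125, -239.83143615722656), (98.71377563476562, 98.56673431396484), 5.902366638183594)
cover corners [array([ 397.1, -301.8]), array([ 385.3, -188.6]), array([ 498.7, -176.7]), array([ 511.1, -290.1])]
```

The axis is at (446.8, −239.4) with isolator yaw 0.103, and the plate, cover corners and grip bar all agree. I'll push the bar's robot side with closed fingers, starting by moving above the pre-contact point.

Emit:
{"name": "step_arm", "arguments": {"linear": [[-40, 4, 0], [-80, 8, 0], [-110, 11, 0], [-129, 11, 0], [-129, 11, 30], [-129, 11, 60], [-129, 11, 90], [-129, 11, 110]], "yaw": [0, 0, 0, 0, 0, 0, 0, 0], "gripper": [-1, -1, -1, -1, -1, -1, -1, -1]}}

```text
clock: 20.35
eef_pos: [419.2, -321.7, 169.3]
tool_rot: [-3.139, -0.002, 1.456]
force: [-0.3, 0.5, 0.2]
width: 0.2
```

```bash
python3 -c "
from pane import *
loc(); rel([420,-323,122])
im=cams.get_image('wrist'); save('w24',im['frame'])"
```

```text
t 20.35 local TCP -88.8 -377.2 [ 419.2 -321.7  169.3] F [-0.3  0.5  0.2] [-0.02 -0.02 -0.07] [-3.139e+00 -2.000e-03  1.456e+00] w 0.2
at [ 419.2 -321.7  169.3] [-3.139e+00 -2.000e-03  1.456e+00] w 0.2 t 20.35 -> lin [-1.3  1.1 47.3] yaw None
```

View pics/w24.png

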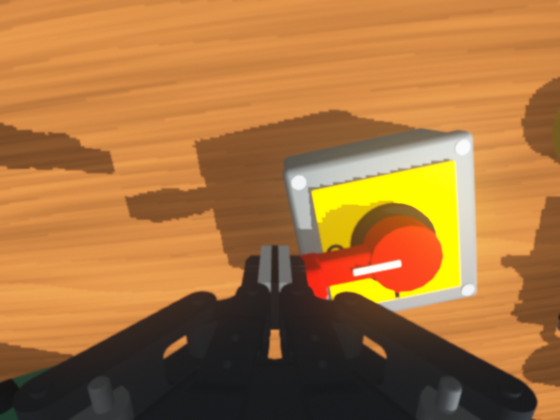

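Emit:
{"name": "step_arm", "arguments": {"linear": [[-1, -3, 12], [-1, -3, 24], [-1, -3, 36], [-1, -3, 47], [-1, -3, 47], [-1, -3, 47]], "yaw": [0, 0, 0, 0, 0, 0], "gripper": [-1, -1, -1, -1, -1, -1]}}

```text
clock: 20.9
eef_pos: [416.7, -323.6, 125.2]
tool_rot: [-3.141, -0.001, 1.456]
force: [0.0, -0.1, 0.7]
width: -0.1
```

```bash
python3 -c "
from pane import *
loc()
im=cams.get_image('wrist'); save('w25',im['frame'])"
```

```text
t 20.9 local TCP -91.0 -379.3 [ 416.7 -323.6  125.2] F [ 0.  -0.1  0.7] [-0.04 -0.01  0.01] [-3.141e+00 -1.000e-03  1.456e+00] w -0.1
```

View pics/w25.png

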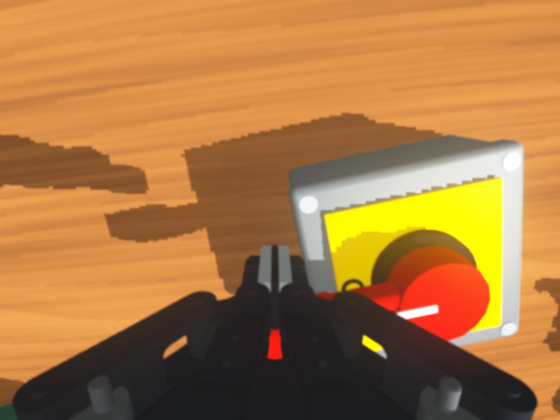

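Run:
```python
from pane import *
s=ctrl.read_state();p=s['eef_pos'];y=1.455
tx=np.array([np.cos(y),np.sin(y)]);ty=np.array([np.sin(y),-np.cos(y)])
A=np.array([446.8,-239.4])
for ps in np.arange(0,1.61,.1):
    ph=-1.468+ps; d=np.array([np.cos(ph),np.sin(ph)]); t=np.array([-d[1],d[0]])
    h=11*abs(t@ty)+14.5*abs(t@tx); F=A+80*d-(12+h)*t; D=F-p[:2]
    print(round(ps,2),F.round(1),'tool',(D@tx).round(1),(D@ty).round(1))
```

```text
0.0 [ 429.3 -321.6] tool 3.8 12.0
0.1 [ 436.5 -323.2] tool 3.1 19.3
0.2 [ 444.  -324.1] tool 3.1 26.9
0.3 [ 451.7 -324.3] tool 3.8 34.6
0.4 [ 459.6 -323.7] tool 5.3 42.4
0.5 [ 467.6 -322.2] tool 7.7 50.1
0.6 [ 475.5 -319.9] tool 10.9 57.8
0.7 [ 483.4 -316.7] tool 15.0 65.2
0.8 [ 491.  -312.6] tool 19.9 72.2
0.9 [ 498.2 -307.6] tool 25.7 78.8
1.0 [ 504.9 -301.7] tool 32.3 84.9
1.1 [ 511.1 -295. ] tool 39.7 90.2
1.2 [ 516.5 -287.6] tool 47.7 94.7
1.3 [ 521.1 -279.5] tool 56.3 98.4
1.4 [ 524.8 -271.8] tool 64.4 101.1
1.5 [ 527.7 -264.8] tool 71.7 103.2
1.6 [ 529.9 -257.4] tool 79.3 104.5
```

Emit:
{"name": "step_arm", "arguments": {"linear": [[4, 6, 3], [4, 12, 3], [3, 19, 3], [3, 27, 3], [4, 35, 3], [5, 42, 3], [8, 50, 3], [11, 58, 3]], "yaw": [0, 0, 0, 0, 0, 0, 0, 0], "gripper": [-1, -1, -1, -1, -1, -1, -1, -1]}}

```text
clock: 21.62
eef_pos: [469.6, -319.4, 121.1]
tool_rot: [-3.13, -0.002, 1.453]
force: [-10.6, 0.7, 1.5]
width: -0.2
```

```bash
python3 -c "
from pane import *
loc()
im=cams.get_image('top'); save('t26',cv2.resize(im['frame'][170:280,360:480],None,fx=5,fy=5))"
```

```text
t 21.62 local TCP -39.0 -369.0 [ 469.6 -319.4  121.1] F [-10.6   0.7   1.5] [0.03 2.16 0.12] [-3.130e+00 -2.000e-03  1.453e+00] w -0.2
```

View pics/t26.png

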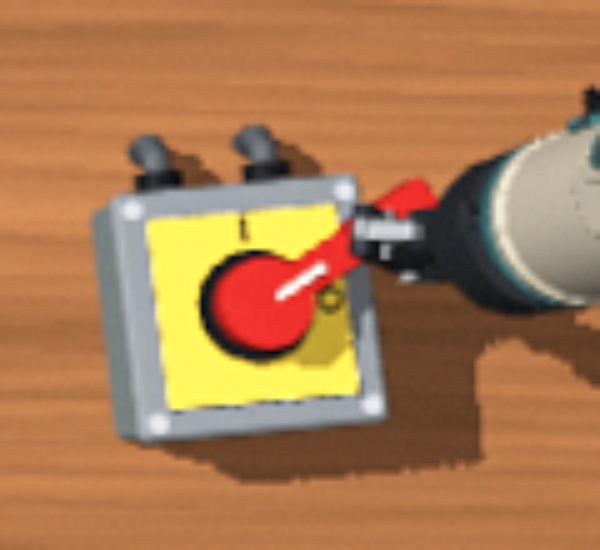

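Emit:
{"name": "step_arm", "arguments": {"linear": [[4, 7, 0], [9, 14, 0], [15, 21, 0], [21, 27, 0], [29, 32, 0], [37, 37, 0], [45, 41, 0], [53, 43, 0]], "yaw": [0, 0, 0, 0, 0, 0, 0, 0], "gripper": [-1, -1, -1, -1, -1, -1, -1, -1]}}

```text
clock: 22.33
eef_pos: [525.1, -271.4, 122.2]
tool_rot: [3.141, -0.0, 1.455]
force: [0.8, 0.2, -0.8]
width: 0.1
```

```bash
python3 -c "
from pane import *
loc()
im=cams.get_image('top'); save('t27',cv2.resize(im['frame'][170:280,360:480],None,fx=5,fy=5))"
```

```text
t 22.33 local TCP 10.5 -314.8 [ 525.1 -271.4  122.2] F [ 0.8  0.2 -0.8] [-0.05 -0.02 -0.02] [ 3.141 -0.     1.455] w 0.1
```

View pics/t27.png

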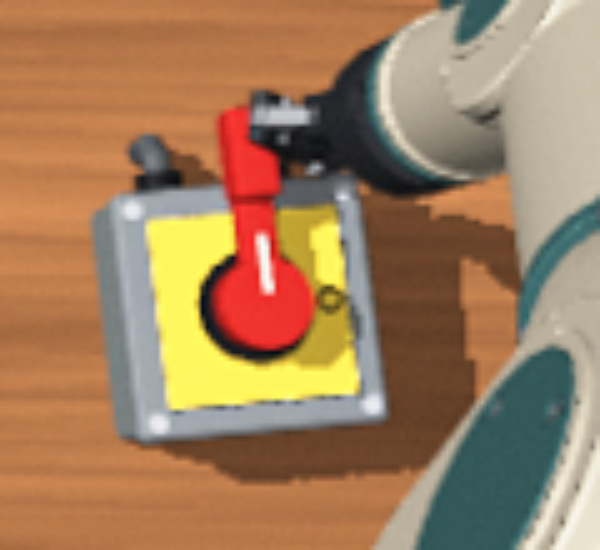

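The handle has sprung to ON. I'll give it a small confirming nudge, then back off and rise.

Emit:
{"name": "step_arm", "arguments": {"linear": [[4, 1, 0], [7, 2, 0], [9, 2, 0], [9, 2, 0]], "yaw": [0, 0, 0, 0], "gripper": [-1, -1, -1, -1]}}

```text
clock: 22.72
eef_pos: [526.8, -263.6, 122.0]
tool_rot: [-3.141, -0.0, 1.454]
force: [0.7, -0.1, -0.0]
width: -0.2
```

```bash
python3 -c "
from pane import *
loc()"
```

```text
t 22.72 local TCP 11.3 -306.9 [ 526.8 -263.6  122. ] F [ 0.7 -0.1 -0. ] [-0.02 -0.02  0.01] [-3.141 -0.     1.454] w -0.2
```

Emit:
{"name": "step_arm", "arguments": {"linear": [[-10, 0, 0], [-25, 0, 0], [-30, 0, -30], [-30, -20, -70], [-30, -50, -110], [-20, -80, -150], [-10, -90, -150], [0, -90, -150]], "yaw": [0, 0, 0, 0, 0, 0, 0, 0], "gripper": [-1, -1, -1, -1, -1, -1, -1, -1]}}

```text
clock: 23.38
eef_pos: [434.1, -255.5, 275.8]
tool_rot: [3.139, 0.002, 1.448]
force: [-0.3, -0.2, -0.9]
width: 0.1
```

Run:
```python
from pane import *
loc()
im=cams.get_image('wrist'); save('w28',im['frame']); C=cloud(im)
red=pane(im,0).astype(np.uint8); n,l,st,ce=cv2.connectedComponentsWithStats(red)
for k in np.argsort(-st[1:,4])[:4]+1:
    m=(l==k)&(im['depth']>0); q=C[m]; t=q[q[:,2]>114]
    print(st[k],ce[k].round(), np.median(q,0).round(1), len(t), cv2.minAreaRect(t[:,:2].astype(np.float32)) if len(t)>10 else '')
im=cams.get_image('top'); save('t28',im['frame'])
```

```text
t 23.38 local TCP -81.7 -309.6 [ 434.1 -255.5  275.8] F [-0.3 -0.2 -0.9] [ 0.02  0.03 -0.03] [3.139e+00 2.000e-03 1.448e+00] w 0.1
[ 506  196   54   83 3056] [536. 236.] [537.6  35.8  71. ] 0 
[ 268  178   57  118 2424] [298. 228.] [ 462.4 -235.5  110.3] 657 ((485.9533386230469, -235.14932250976562), (122.9821548461914, 17.753442764282227), 12.71060848236084)
[551 273   4   4  14] [552. 274.] [591.3  65.1  71.5] 0 
[293 182   1   1   1] [293. 182.] [ 429.8 -237.8  110.1] 0
```

View pics/w28.png

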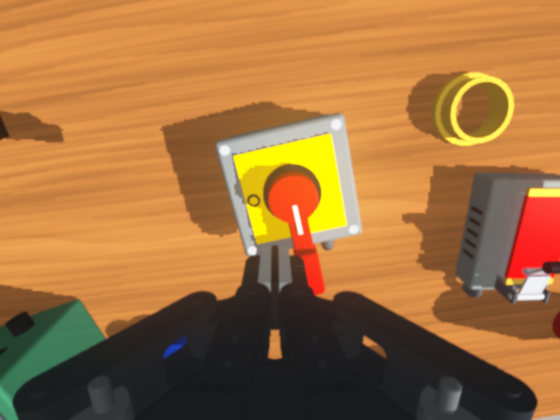

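View pics/t28.png

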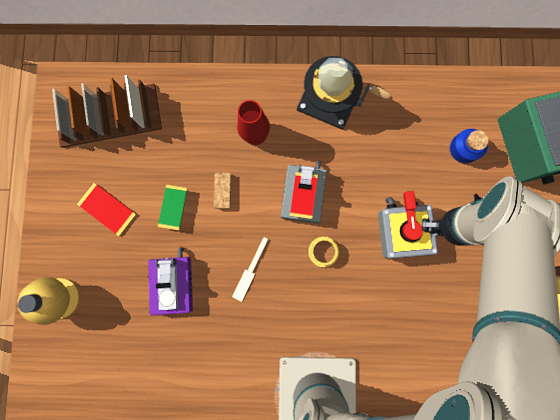

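Emit:
{"name": "step_arm", "arguments": {"linear": [[30, -10, -10], [60, -10, -20], [90, -10, -20], [110, -10, -20], [110, -10, -20], [110, -10, -20], [110, -10, -20]], "yaw": [0, 0, 0, 0, 0, 0, 0], "gripper": [-1, -1, -1, -1, -1, -1, -1]}}

```text
clock: 24.07
eef_pos: [440.7, -144.3, 291.2]
tool_rot: [-3.141, 0.001, 1.453]
force: [0.1, 0.3, -0.2]
width: -0.3
```

Run:
```python
from pane import *
loc()
im=cams.get_image('wrist'); C=cloud(im)
red=pane(im,0).astype(np.uint8); n,l,st,ce=cv2.connectedComponentsWithStats(red)
for k in np.argsort(-st[1:,4])[:3]+1:
    m=(l==k)&(im['depth']>0); q=C[m]
    if np.median(q[:,2])<85:
        v,u=np.nonzero(m);P=onplane(im,u,v,71.)[:,:2]; print('pane',np.median(q[:,2]),cv2.minAreaRect(P.astype(np.float32)))
        o=np.array([551.4,42.5]);a=-0.117;X=np.array([np.cos(a),np.sin(a)]);Y=np.array([-X[1],X[0]]);d=P-o
        print(np.percentile(d@X,[.3,99.7]),np.percentile(d@Y,[.5,99.5]))
    else:
        t=q[q[:,2]>116.5]; r=cv2.minAreaRect(t[:,:2].astype(np.float32)); print('grip',len(t),r)
        A=np.array([446.8,-239.4]); c=np.array(r[0])-A; print('ang',np.arctan2(c[1],c[0])+1.468)
f=im['frame'].copy()
for th,col in [(.1,(255,0,255)),(.19,(0,255,0)),(.27,(0,0,255))]:
  for ly in (18,-18):
    lx,lz=64-63.9*np.cos(.351+th),74+63.9*np.sin(.351+th)
    p=proj(im,[*(o+lx*X+ly*Y),lz]); cv2.circle(f,tuple(int(round(t)) for t in p),1,col,-1)
save('w29',f)
tm=cams.get_image('top');C2=cloud(tm)
for nme in ['green_pane','chimney','collar','spatula','jar']:
    R=cams.regions_of('top',nme); print(nme,[(np.round(r['pixel']),round(r['conf'],2)) for r in R[:1]])
```

```text
t 24.07 local TCP -88.1 -198.5 [ 440.7 -144.3  291.2] F [ 0.1  0.3 -0.2] [ 0.01 -0.02  0.01] [-3.141e+00  1.000e-03  1.453e+00] w -0.3
pane 71.09672210933252 ((541.2014770507812, 42.64035415649414), (60.68788146972656, 102.45075225830078), 83.15797424316406)
[-60.2628284  39.6520686] [-31.04787432  28.94594468]
grip 828 ((481.18310546875, -211.03050231933594), (38.98215866088867, 137.35409545898438), 65.5264892578125)
ang 2.157859497776553
pane 74.09084606289736 ((698.0575561523438, 211.27281188964844), (38.25694274902344, 3.744415521621704), 39.26014709472656)
[114.21972938 140.14618979] [170.10484628 197.29481605]
green_pane [(array([173., 204.]), 0.63)]
chimney [(array([252., 122.]), 0.92)]
collar [(array([326., 243.]), 0.92)]
spatula [(array([249., 279.]), 0.71)]
jar [(array([465., 147.]), 0.86)]
```

View pics/w29.png

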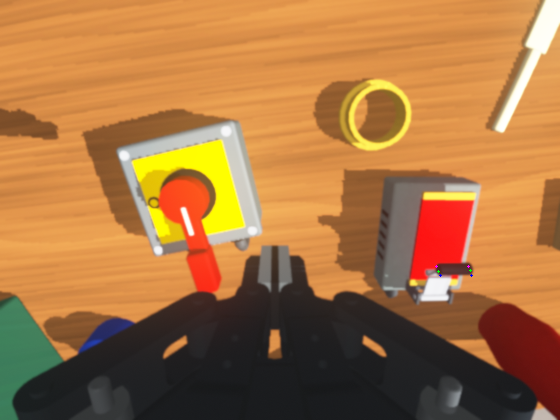

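Run:
```python
from pane import *
im=cams.get_image('wrist'); C=cloud(im)
m=pane(im,0)&(im['depth']>0)
v,u=np.mgrid[0:420,0:560]; m&=(u>185)&(u<225)&(v>240)&(v<300)
q=C[m]; t=q[(q[:,2]>116)&(q[:,2]<124)]; r=cv2.minAreaRect(t[:,:2].astype(np.float32)); print(len(t),r)
c=np.median(t[:,:2],0)-[446.8,-239.4]; print('handle ang',np.arctan2(c[1],c[0])+1.468, np.hypot(*c))
a=cv2.imread('pics/top0.png');b=cv2.imread('pics/t28.png')
for n,(x0,x1,y0,y1) in dict(collar=(300,350,230,275),green=(155,195,180,235),spat=(225,275,230,305),chim=(230,275,95,150),jar=(445,495,125,168)).items():
    print(n,cv2.absdiff(a[y0:y1,x0:x1],b[y0:y1,x0:x1]).mean().round(1), cv2.phaseCorrelate(np.float64(cv2.cvtColor(a[y0:y1,x0:x1],6)),np.float64(cv2.cvtColor(b[y0:y1,x0:x1],6)))[0])
```

```text
818 ((523.6823120117188, -230.67208862304688), (46.23717498779297, 22.226587295532227), 5.749520301818848)
handle ang 1.5951819092767527 75.25698605773897
collar 1.5 (-0.07949624015247281, 0.5253214387962082)
green 1.4 (0.011292917293449278, -0.008270988702097526)
spat 1.3 (0.027496319035169137, 0.41405080134255456)
chim 1.6 (0.5157521833812488, 0.03415764901454921)
jar 1.5 (0.019128532757704875, 0.509658484828325)
```

The handle is home: the bar lies at 5.75° against the plate's 5.9°, about 1.57 rad. Nothing else has moved and the gripper is clear, so I'm handing in.

```bash
python3 -c "
from h import *
print(ctrl.finish_job()); print(ctrl.read_state()['clock'])"
```

```text
the job is handed in; nothing more can be done
None
the job is handed in; nothing more can be done
```

The red pane is clipped on the lamp, the isolator is at ON, and I handed the job in at about 24 s of the 72 s allowed. The hand-in gives no verdict, so the results below are my own last measurements.

**What I did:** I pinched the clip roll by its ends and opened the clip to its end stop. I took the smaller red pane by its long edges and slid it along the stage to the stop, pushing with about 7 N. I guided the clip down in the fingers to about 0.2 rad, let go, then pushed the handle to ON with closed fingers.

**Last checks:**
- **Pane:** its centre is about 0.5 mm from the seat along the stage and about 1 mm off the centre line. It is square to within about 0.01 rad, with its top at 71 mm as it should be.
- **Clip:** the roll height gives about 0.16 to 0.19 rad, inside the 0.1 to 0.27 allowed. The expected rest is about 0.19, and the camera's error of about 2 mm accounts for that spread.
- **Handle:** the bar lies at 5.75° against 5.9° for the plate, about 1.57 rad. An estimate from the bar's position gave 1.595 rad, slightly past the stop and within measurement error.
- **Confirming nudge:** the small push at ON felt no force. The handle had already sprung home and the finger stopped short of it, so the angle rests on the camera alone.
- **Loose things:** the green pane, chimney, collar, spatula and jar show no shift beyond about half a pixel in the top view (1 to 2 mm). The collar's network reading moved by about 20 pixels, but the pictures themselves match, so I take that as a partial detection.
- **Robot:** the gripper is about 290 mm up and touching nothing.

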